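# Close the egg warmer with its nested double lid, then lift off the outer lid alone

## Task

Get the egg warmer ready for its temperature check. First turn both hold-down knobs on the pot's rim clockwise to their end stops, so that the pan cannot lift out; then carry the nested pair of lids from the drainer by the inner lid's knob, lower it until the inner lid sits fully home in the pan, and let go. Finally lift the outer lid alone by its collar, leaving the inner lid seated and undisturbed, and finish still holding the outer lid up, level and still, at least 8 cm above where it sat, so that the probe can go in; leave the other things on the worktop where they are.

Things in the scene. Friction and masses are not known exactly. Their poses are not given: they have to be found in the camera images.
- warmer_pot: Fixed round steel insulated pot, 228 mm across, with four eggs in its pan; origin under its centre, z up. Two carrying handles stand out along its own x (to 135 mm from the centre, 70 mm up); two black knobs stand on its rim along its own y, 99 mm to either side of the centre.
- pot_seat (a point): Centre of the pot's open mouth at the level of the pan's rim, 105 mm above the worktop; z up. The pan's round bore is 120 mm across and free for the lid to more than 15 mm deep; its flat rim runs out to 84 mm from the centre and carries the inner lid.
- knob_a (a joint): Angle of the hold-down knob on the pot's own +y side, rad: 0 is fully open (bar pointing roughly at the pot's centre), 1.45 is its end stop (bar along the rim, parallel to the pot's own x; steel tongue pointing in over the pan's rim). Grows as the knob turns clockwise seen from above. Starts between 0 and 0.3, turns stiffly (about 0.06 N m) and stays where it is left.
- knob_b (a joint): The same for the hold-down knob on the pot's own -y side; also clockwise from above to its end stop at 1.45 rad.
- knob_a_grip (a point): Centre of the black bar of knob_a, on its turning axis, 131 mm above the worktop. The bar is 44 mm long (its own x axis), 12 mm thick (its own y) and 18 mm tall (z up; 122 to 140 mm above the worktop); below it are a 22 mm round hub 6 mm high and the bolt.
- knob_b_grip (a point): The same for knob_b: centre of its black bar, x along the bar, same sizes and height.
- vat: Fixed shallow aluminium vat, 292 mm (its own y) by 214 mm (its own x), walls 47 mm high, with a wire drainer in it, on which the nested lids stand at the start; origin under its centre.
- inner_knob (a point): Centre of the visible part of the inner lid's knob: an upright aluminium cylinder 20 mm in diameter that sticks up 26 mm (13 above, 13 below this point) out of the outer lid's collar; z up the lid's axis. Held here, the inner lid (aluminium, about 0.22 kg) carries the outer lid with it on its shoulder. The point is 55 mm above inner_flange, 65 mm above the lid's lowest edge.
- inner_flange (a point): Centre of the underside of the inner lid's flange (134 mm across, 4 mm thick), on the lid's axis, z up. When the lid is fully home this point coincides with pot_seat. Below the flange a spigot 115 mm across with a chamfered edge reaches 10 mm down and enters the pan's bore (2.5 mm clearance all round).
- outer_collar (a point): Centre of the black collar, the outer lid's handle: an upright ring 41 mm in outer, 30 mm in inner diameter; its top is 11 mm above, the lid's roof 10 mm below this point; z up. The steel lid is 148 mm across, about 0.26 kg, and rests loosely on the inner lid (2.5 mm side play), whose knob stands free in the collar. Nested, the point is 31 mm above inner_flange.
- inner_lid: The inner lid: origin on its axis at its lowest edge, z up; 10 mm below inner_flange.
- outer_lid: The outer lid: origin on its axis at the lower edge of its skirt, z up; 28 mm below outer_collar.
- thermometer: Bystander: probe thermometer, 202 x 30 x 18 mm, lying between the pot and the vat; origin under its middle.
- masking_tape: Bystander: roll of masking tape, 96 mm across, 25 mm high; origin under its centre.
- marker_2: Bystander: red felt marker, 128 x 14 x 15 mm; origin under its middle.

How it is judged:
On the way, in this order (a step that is already met when the one before it is completed fails the run):
1. both hold-down knobs turned clockwise to their end stops (value of joint each of knob_a, knob_b above 1.37 rad), for 0.2 s.
2. the inner lid sits home in the pan with the outer lid still nested on it, and its knob has been let go (horizontal distance between inner_flange and pot_seat below 0.005 m and z of inner_flange in the frame of pot_seat below 0.003 m and angle between inner_flange's own z axis and vertical below 0.04 rad and z of outer_collar in the frame of inner_flange below 0.035 m and contact force between the fingers and inner_lid below 0.1 N), for 0.2 s.
At the end, for the whole second after the job is handed in: The fingers hold the outer lid still, at least 75 mm above its nested place, within 0.2 rad of level, clear of the inner lid; the untouched inner lid sits in the pan (centred within 5 mm, down within 3 mm, level within 0.04 rad); both knobs are past 1.37 of 1.45 rad (all of step 1 and horizontal distance between inner_flange and pot_seat below 0.005 m and z of inner_flange in the frame of pot_seat below 0.003 m and angle between inner_flange's own z axis and vertical below 0.04 rad and z of outer_collar in the frame of inner_flange above 0.106 m and angle between outer_collar's own z axis and vertical below 0.2 rad and contact force between the fingers and outer_lid above 1 N and contact force between inner_lid and outer_lid below 0.05 N and contact force between each of the arm, the fingers and inner_lid below 0.1 N and linear speed of outer_lid below 0.03 m/s and linear speed of inner_lid below 0.02 m/s); the arm keeps its last pose, push and grip.
It fails at once if the inner lid is off its seat over the pot while not held by its own knob (dropped in, or dragged up with the outer lid) (horizontal distance between inner_flange and pot_seat below 0.09 m and z of inner_flange in the frame of pot_seat above 0.006 m and contact force between the fingers and inner_lid below 0.1 N).
It fails at once if a bystander (thermometer, tape roll, marker) is pushed away by more than 3 cm (distance of any of thermometer, masking_tape, marker_2 from where it was at the start of the episode above 0.03 m).
It also fails if it takes over 72 s, if anything falls off the work surface, if the arm or the gripper's body presses on something with over 40 N, if the wrist force passes 120 N, or if a joint passes its speed limit or range.

## Robot

A 6-joint arm with a two-finger parallel gripper is mounted at the origin on a cart in front of the work surface, level with it; the furniture and walls round the work are solid. World frame = base frame: x ahead of the robot, y to its left, z up, the work surface at z = 0. Lengths are in m, angles in rad, forces in N, time in s.
With the tool pointing down it reaches from about 0.225 to 0.725 m from the base axis. Payload 3.1 kg.
Tool frame: the origin (TCP) lies on the centre line of the jaws, within the pads' length; the fingertips stand 11 mm ahead of it and the grasp point (between the pads) lies 8 mm behind it; z points along the fingers, y is the direction in which the jaws open and shut (so a half turn about z gives the same grasp; the last joint's range is limited). The gripper opens to 85 mm and grips with 20 to 120 N. Pads are 22 mm wide; open, the fingers measure 114 mm over their backs; the gripper's body (76 mm by 85 mm) begins 54 mm behind the grasp point. The pads swing forward as they close: fully open they stand 13 mm farther back than shut.
Start: joints at [-1.295, 0.048, 0.099, 1.622, 0, 1.443], TCP at [0.206, -0.483, 0.221] pointing down, gripper open.
Joint ranges: [-2.91, 2.91], [-0.99, 1.94], [-1.21, 1.42], [-2.12, 2.29], [-1.49, 1.47], [-3.14, 3.14]. Speed limits (rad/s): [2.79, 2.79, 3.14, 3.14, 3.14, 3.14].

## Interface

Orientations are given as a unit quaternion [x, y, z, w].
In Python, from station import ctrl, imaging gives the robot as it stands.
- The arm moves only by the tool send_rows, never from a script. Its argument "targets" is a list of rows, each an object of numbers: "dx", "dy", "dz": the shift along the tool's x, y, z in m; "ax", "ay", "az": the turn, a rotation vector about the tool's x, y, z in rad; "fingers": the opening in per cent of the stroke, from 0 (shut) to 100 (fully open). In form: [{"dx": .., "dy": .., "dz": .., "ax": .., "ay": .., "az": .., "fingers": ..}, ...]. A call has exactly 5 rows; each row shifts and turns the pose as measured when the row begins, along the tool's axes as they then stand; what a row does not reach is not made up. A row lasts 1/12 s, in which the tool goes at most 41.7 mm and 7.16 degrees, less where a joint would pass 70% of its speed; a pose out of reach is approached as far as the arm can. A call is refused whole if a number of a shift passes 0.0417 or a number of a turn 0.125, either way. A call with a gripper value outside its range is refused whole. The fingers move at their own pace and stop on an object; the grip force is fixed at half the most. Time passes only in rows, so rows that do not move let the fingers close, or fill a call up. It gives the time, the measured TCP pose, the force and the opening at its end, in the units of the state.
- ctrl.state(): the state, without advancing time (a new reading comes with each control period).
- imaging.grab_frame(name): name is "scene" or "top" or "wrist"; returns the picture (384x512x3 uint8, red, green, blue); there is no depth.
- imaging.camera_model(name): a dict with "fx", "fy", "cx", "cy" (pixels), "k1" (the pictures are not rectified: a ray, as slopes to the right and down, at radius r is drawn at 1 + k1 r^2 times it, then the intrinsics apply), "R" (3x3) and "t" (3): a world point X has camera coordinates R X + t; the wrist camera has in their place "tool_from_camera" (4x4, takes a point from camera to tool coordinates, whose origin is the TCP and whose axes are the flange's). Camera axes: x right, y down, z forward; pixel columns grow to the right and rows downward; lengths in m; the calibration is good to about 2 mm. A picture is of the moment at which its call begins: read the wrist's pose just before it. camera_model takes no time and is no camera call.
- ctrl.hand_in(): hands the job in, once; it reports no verdict.
The state is a dict: "time": time; "joint_positions": joint angles; "joint_vel": joint speeds; "joint_torque": joint torques, N m; "tool_pos": TCP position; "tool_rot": TCP orientation; "force": force on the tool from outside, world axes, zero at the start; "wrist_torque": the same for the moment, N m; "width": finger opening in m.
Only numpy, scipy, OpenCV 4.12 (cv2) and the standard library are available. Lean on these libraries where they do the work, as an engineer would, in place of code of your own. Each camera call takes 0.05 s, during which the arm holds its last target.

## Working session

There is one attempt and no reset: what is moved stays moved. The work goes in short steps, Python scripts to look and compute and a tool call to move; the robot and the scene stay as the last step left them, time stands still between calls to the robot, and variables do not carry over. Pictures are saved under pics/ and viewed, and the job is handed in when it is done.

Besides the shell and the picture viewer there is one more tool, called as name(argument=value, ...) on one line, values as JSON. send_rows: Moves the arm, as the interface text tells. Its arguments: {"type":"object","properties":{"targets":{"type":"array","items":{"type":"object","properties":{"dx":{"type":"number"},"dy":{"type":"number"},"dz":{"type":"number"},"ax":{"type":"number"},"ay":{"type":"number"},"az":{"type":"number"},"fingers":{"type":"number"}}}}},"required":["targets"]}

```bash
ls; mkdir -p pics; python3 - <<'E'
from station import ctrl, imaging
import cv2
print(ctrl.state())
for n in ["scene","top","wrist"]:
    m=imaging.camera_model(n); print(n,m)
    cv2.imwrite(f"pics/{n}0.png",imaging.grab_frame(n)[:,:,::-1])
E
```

```text
pics
{'time': 0.0, 'joint_positions': array([-1.29480751e+00,  4.87438987e-02,  9.75737511e-02,  1.62197642e+00,
        1.54292086e-05,  1.44300741e+00]), 'joint_vel': array([ 0.00042639, -0.00059529,  0.00212899, -0.00187175, -0.00104094,
        0.00190433]), 'joint_torque': array([-1.72571839e-03, -3.38780379e+01,  3.20015752e+01,  2.04154506e-02,
       -1.46316365e-04,  2.63046054e-06]), 'tool_pos': array([ 0.20609486, -0.48216944,  0.22010866]), 'tool_rot': array([ 9.79688895e-01,  2.00520043e-01, -7.93033630e-05, -1.17246808e-03]), 'force': array([-0.37118203, -0.10970091,  1.02024259]), 'wrist_torque': array([-0.00315596, -0.05955175,  0.02401366]), 'width': 0.08547274189978388}
scene {'fx': 469.98790737895996, 'fy': 469.98790737895996, 'cx': 248.88498933926948, 'cy': 194.54929859326356, 'k1': -0.16283451221482176, 'R': array([[-0.79090147, -0.61178168,  0.01407268],
       [-0.46446136,  0.58515749, -0.66473028],
       [ 0.39843508, -0.53227238, -0.74695087]]), 't': array([0.49328173, 0.30954206, 1.25072298])}
top {'fx': 349.40104487399907, 'fy': 349.40104487399907, 'cx': 249.58281558011146, 'cy': 192.87749544045346, 'k1': -0.06744833582223131, 'R': array([[-0.00473735, -0.99998255,  0.00353081],
       [-0.99876571,  0.00455695, -0.04946005],
       [ 0.04944309, -0.00376076, -0.99876986]]), 't': array([0.06979782, 0.55482137, 1.05989346])}
wrist {'fx': 299.5518647152712, 'fy': 299.5518647152712, 'cx': 254.27034065631005, 'cy': 191.940246839948, 'k1': -0.0277974861334237, 'tool_from_camera': array([[-3.01578738e-04, -9.56617711e-01, -2.91345954e-01,
         7.31235952e-02],
       [ 9.99999954e-01, -2.85095977e-04, -9.90261342e-05,
         1.04651820e-03],
       [ 1.16685945e-05, -2.91345970e-01,  9.56617753e-01,
        -1.53781521e-01],
       [ 0.00000000e+00,  0.00000000e+00,  0.00000000e+00,
         1.00000000e+00]])}
```

View pics/scene0.png

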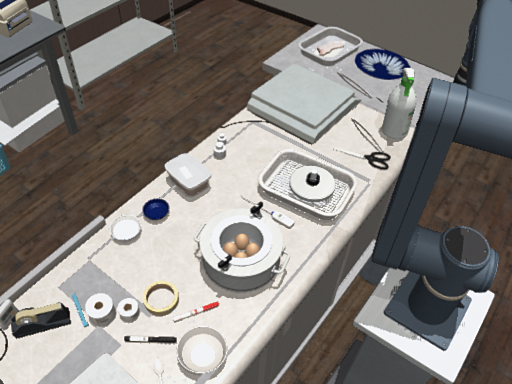

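View pics/top0.png

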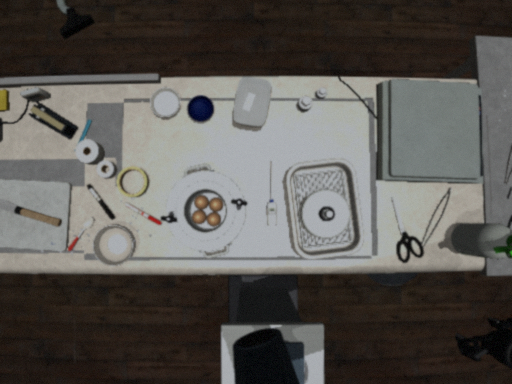

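View pics/wrist0.png

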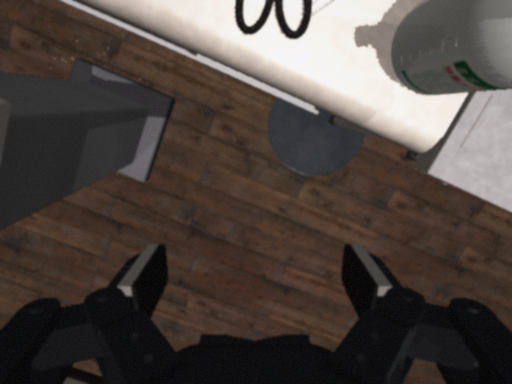

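```bash
cat > h.py <<'E'
import numpy as np, cv2
from station import ctrl, imaging
from scipy.spatial.transform import Rotation as Ro
def cam(n, st=None):
    m=imaging.camera_model(n)
    if n=="wrist":
        T=m["tool_from_camera"]; Rw=Ro.from_quat(st["tool_rot"]).as_matrix()
        Rc=Rw@T[:3,:3]; c=Rw@T[:3,3]+st["tool_pos"]
        m["R"]=Rc.T; m["t"]=-Rc.T@c
    m["K"]=np.array([[m["fx"],0,m["cx"]],[0,m["fy"],m["cy"]],[0,0,1]]); m["D"]=np.array([m["k1"],0,0,0.])
    return m
def ray(m,uv):
    p=cv2.undistortPoints(np.array([[uv]],float),m["K"],m["D"])[0,0]
    d=m["R"].T@np.array([p[0],p[1],1]); return -m["R"].T@m["t"], d/np.linalg.norm(d)
def onz(m,uv,z):
    c,d=ray(m,uv); return c+d*(z-c[2])/d[2]
def proj(m,X):
    return cv2.projectPoints(np.atleast_2d(X).astype(float),cv2.Rodrigues(m["R"])[0],m["t"],m["K"],m["D"])[0][:,0]
def tri(rs):
    A=np.zeros((3,3));b=np.zeros(3)
    for c,d in rs:
        P=np.eye(3)-np.outer(d,d);A+=P;b+=P@c
    return np.linalg.solve(A,b)
E
python3 - <<'E'
import cv2
a=cv2.imread("pics/top0.png")
cv2.imwrite("pics/topc.png",cv2.resize(a[150:270,150:370],None,fx=3.6,fy=3.6,interpolation=cv2.INTER_CUBIC))
a=cv2.imread("pics/scene0.png")
cv2.imwrite("pics/scenec.png",cv2.resize(a[140:300,185:365],None,fx=3.7,fy=3.7,interpolation=cv2.INTER_CUBIC))
E
```

```text
(no output)
```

View pics/topc.png

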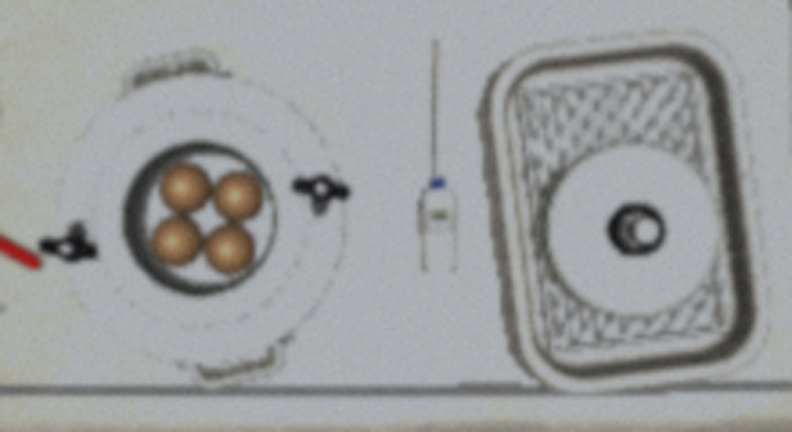

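View pics/scenec.png

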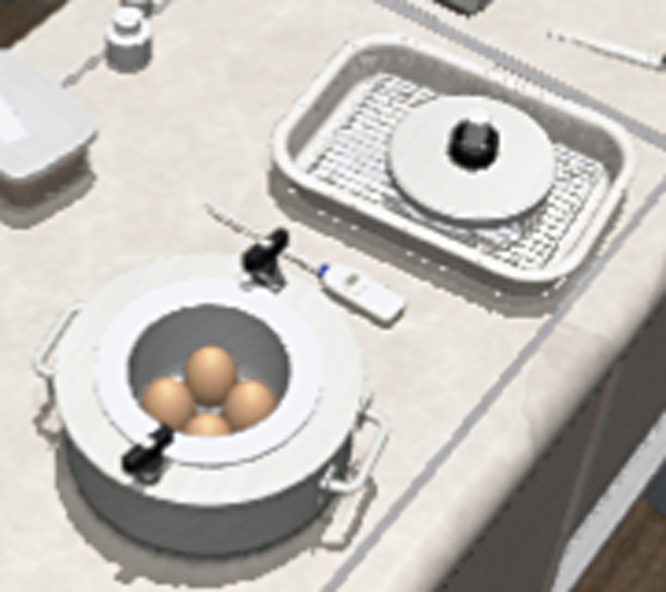

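```bash
python3 - <<'E'
from h import *
m=cam("top"); s=cam("scene")
f=lambda u,v:(u/3.6+149.6,v/3.6+149.6)
g=lambda u,v:(u/3.7+184.6,v/3.7+139.6)
a=cv2.imread("pics/top0.png"); b=cv2.imread("pics/scene0.png")
for n,(u,v),(p,q),z in [("kR",(321,190),(264,255),.135),("kL",(68,247),(147,452),.135),("bore",(200,217),(211,366),.105),("h1",(174,70),None or (57,340),.07),("h2",(240,370),(365,445),.07),("lidknob",(642,227),(482,132),0.15),("lid",(633,228),(472,160),.09)]:
    P=onz(m,f(u,v),z);Q=onz(s,g(p,q),z)
    print(n,P,Q,tri([ray(m,f(u,v)),ray(s,g(p,q))]))
E
```

```text
kR [0.52338414 0.09722623 0.135     ] [0.52090643 0.10398356 0.135     ] [0.52424692 0.09789457 0.12671247]
kL [0.48105896 0.28885756 0.135     ] [0.47740203 0.29371151 0.135     ] [0.48071699 0.29034379 0.12795739]
bore [0.50342367 0.1924498  0.105     ] [0.50187882 0.19200457 0.105     ] [0.50278016 0.19209186 0.1044852 ]
h1 [0.62281921 0.21814173 0.07      ] [0.62537894 0.22572946 0.07      ] [0.62622883 0.22084063 0.06332627]
h2 [0.38045071 0.16462573 0.07      ] [0.38485134 0.15828217 0.07      ] [0.38166509 0.16381032 0.07945254]
lidknob [ 0.49424106 -0.14245916  0.15      ] [ 0.45492223 -0.09384468  0.15      ] [ 0.49095216 -0.16224402  0.07128344]
lid [ 0.49299331 -0.14895333  0.09      ] [ 0.46975048 -0.11502808  0.09      ] [ 0.49223215 -0.16095154  0.03660744]
```

```bash
cat >> h.py <<'E'
import json
def yaw(R): return np.degrees(np.arctan2(R[1,0],R[0,0]))
def plan(pos,yawdeg=None,direction=None,f=100,n=None,vmax=0.04,wmax=0.12):
    """rows for straight move to pos with tool down and tool-x at yawdeg; prints"""
    st=ctrl.state();R=Ro.from_quat(st["tool_rot"]).as_matrix();p=st["tool_pos"]
    y0=yaw(R); dy=0 if yawdeg is None else (yawdeg-y0+180)%360-180
    if direction=="+" and dy<-1: dy+=360
    if direction=="-" and dy>1: dy-=360
    d=np.array(pos)-p; k=int(max(np.ceil(np.linalg.norm(d)/vmax),np.ceil(abs(np.radians(dy))/wmax),1)); k=max(k,n or 0)
    w=np.radians(dy)/k; rows=[]
    for i in range(k):
        a=np.radians(y0+dy*i/k); X=np.array([np.cos(a),np.sin(a),0]);Y=np.array([np.sin(a),-np.cos(a),0])
        s=d/k; rows.append({"dx":round(float(s@X),4),"dy":round(float(s@Y),4),"dz":round(float(-s[2]),4),"az":round(float(-w),3),"fingers":f})
    print("t",round(st["time"],2),"p",p.round(4),"yaw",round(y0,1),"tilt",np.degrees(np.arccos(-R[2,2])).round(2),"rows",k)
    for r in rows: print(json.dumps(r))
E
python3 -c "
from h import *
plan([.43,-.15,.30],110,'+')"
```

```text
t 0.15 p [ 0.2061 -0.4823  0.2204] yaw 23.1 tilt 0.1 rows 13
{"dx": 0.0259, "dy": -0.0167, "dz": -0.0061, "az": -0.117, "fingers": 100}
{"dx": 0.0277, "dy": -0.0136, "dz": -0.0061, "az": -0.117, "fingers": 100}
{"dx": 0.029, "dy": -0.0103, "dz": -0.0061, "az": -0.117, "fingers": 100}
{"dx": 0.03, "dy": -0.0069, "dz": -0.0061, "az": -0.117, "fingers": 100}
{"dx": 0.0306, "dy": -0.0033, "dz": -0.0061, "az": -0.117, "fingers": 100}
{"dx": 0.0308, "dy": 0.0003, "dz": -0.0061, "az": -0.117, "fingers": 100}
{"dx": 0.0306, "dy": 0.0039, "dz": -0.0061, "az": -0.117, "fingers": 100}
{"dx": 0.0299, "dy": 0.0074, "dz": -0.0061, "az": -0.117, "fingers": 100}
{"dx": 0.0289, "dy": 0.0108, "dz": -0.0061, "az": -0.117, "fingers": 100}
{"dx": 0.0274, "dy": 0.0141, "dz": -0.0061, "az": -0.117, "fingers": 100}
{"dx": 0.0256, "dy": 0.0172, "dz": -0.0061, "az": -0.117, "fingers": 100}
{"dx": 0.0234, "dy": 0.0201, "dz": -0.0061, "az": -0.117, "fingers": 100}
{"dx": 0.0209, "dy": 0.0226, "dz": -0.0061, "az": -0.117, "fingers": 100}
```

send_rows(targets=[{"dx": 0.026, "dy": -0.017, "dz": -0.006, "az": -0.117, "fingers": 100}, {"dx": 0.028, "dy": -0.014, "dz": -0.006, "az": -0.117, "fingers": 100}, {"dx": 0.029, "dy": -0.01, "dz": -0.006, "az": -0.117, "fingers": 100}, {"dx": 0.03, "dy": -0.007, "dz": -0.006, "az": -0.117, "fingers": 100}, {"dx": 0.031, "dy": -0.003, "dz": -0.006, "az": -0.117, "fingers": 100}])

```text
validation failed for argument at $.ta...
```

send_rows(targets=[{"dx": 0.031, "dy": 0, "dz": -0.006, "az": -0.117, "fingers": 100}, {"dx": 0.031, "dy": 0.004, "dz": -0.006, "az": -0.117, "fingers": 100}, {"dx": 0.03, "dy": 0.007, "dz": -0.006, "az": -0.117, "fingers": 100}, {"dx": 0.029, "dy": 0.011, "dz": -0.006, "az": -0.117, "fingers": 100}, {"dx": 0.027, "dy": 0.014, "dz": -0.006, "az": -0.117, "fingers": 100}])

```text
validation failed for argument at $.ta...
```

```bash
python3 -c "
from h import *
plan([.43,-.15,.30],110,'+')"
```

```text
t 0.15 p [ 0.2061 -0.4823  0.2204] yaw 23.1 tilt 0.1 rows 13
{"dx": 0.0259, "dy": -0.0167, "dz": -0.0061, "az": -0.117, "fingers": 100}
{"dx": 0.0277, "dy": -0.0136, "dz": -0.0061, "az": -0.117, "fingers": 100}
{"dx": 0.029, "dy": -0.0103, "dz": -0.0061, "az": -0.117, "fingers": 100}
{"dx": 0.03, "dy": -0.0069, "dz": -0.0061, "az": -0.117, "fingers": 100}
{"dx": 0.0306, "dy": -0.0033, "dz": -0.0061, "az": -0.117, "fingers": 100}
{"dx": 0.0308, "dy": 0.0003, "dz": -0.0061, "az": -0.117, "fingers": 100}
{"dx": 0.0306, "dy": 0.0039, "dz": -0.0061, "az": -0.117, "fingers": 100}
{"dx": 0.0299, "dy": 0.0074, "dz": -0.0061, "az": -0.117, "fingers": 100}
{"dx": 0.0289, "dy": 0.0108, "dz": -0.0061, "az": -0.117, "fingers": 100}
{"dx": 0.0274, "dy": 0.0141, "dz": -0.0061, "az": -0.117, "fingers": 100}
{"dx": 0.0256, "dy": 0.0172, "dz": -0.0061, "az": -0.117, "fingers": 100}
{"dx": 0.0234, "dy": 0.0201, "dz": -0.0061, "az": -0.117, "fingers": 100}
{"dx": 0.0209, "dy": 0.0226, "dz": -0.0061, "az": -0.117, "fingers": 100}
```

Probably all seven keys are needed.

send_rows(targets=[{"dx": 0.026, "dy": -0.017, "dz": -0.006, "ax": 0, "ay": 0, "az": -0.117, "fingers": 100}, {"dx": 0.028, "dy": -0.014, "dz": -0.006, "ax": 0, "ay": 0, "az": -0.117, "fingers": 100}, {"dx": 0.029, "dy": -0.01, "dz": -0.006, "ax": 0, "ay": 0, "az": -0.117, "fingers": 100}, {"dx": 0.03, "dy": -0.007, "dz": -0.006, "ax": 0, "ay": 0, "az": -0.117, "fingers": 100}, {"dx": 0.031, "dy": -0.003, "dz": -0.006, "ax": 0, "ay": 0, "az": -0.117, "fingers": 100}])

```text
time: 0.57
tool_pos: [0.2903, -0.3519, 0.2453]
tool_rot: [0.877, 0.48, -0.0, -0.005]
force: [0.8, -0.8, -0.5]
width: 0.0858
```

```bash
sed -i 's/"az":round(float(-w),3)/"ax":0,"ay":0,"az":round(float(-w),3)/' h.py; python3 -c "
from h import *
plan([.43,-.15,.30],110,'+')"
```

```text
t 0.57 p [ 0.2903 -0.3519  0.2453] yaw 57.4 tilt 0.63 rows 8
{"dx": 0.0307, "dy": 0.0011, "dz": -0.0068, "ax": 0, "ay": 0, "az": -0.115, "fingers": 100}
{"dx": 0.0303, "dy": 0.0046, "dz": -0.0068, "ax": 0, "ay": 0, "az": -0.115, "fingers": 100}
{"dx": 0.0296, "dy": 0.0081, "dz": -0.0068, "ax": 0, "ay": 0, "az": -0.115, "fingers": 100}
{"dx": 0.0285, "dy": 0.0114, "dz": -0.0068, "ax": 0, "ay": 0, "az": -0.115, "fingers": 100}
{"dx": 0.027, "dy": 0.0146, "dz": -0.0068, "ax": 0, "ay": 0, "az": -0.115, "fingers": 100}
{"dx": 0.0251, "dy": 0.0176, "dz": -0.0068, "ax": 0, "ay": 0, "az": -0.115, "fingers": 100}
{"dx": 0.023, "dy": 0.0203, "dz": -0.0068, "ax": 0, "ay": 0, "az": -0.115, "fingers": 100}
{"dx": 0.0205, "dy": 0.0228, "dz": -0.0068, "ax": 0, "ay": 0, "az": -0.115, "fingers": 100}
```

send_rows(targets=[{"dx": 0.031, "dy": 0.001, "dz": -0.007, "ax": 0, "ay": 0, "az": -0.115, "fingers": 100}, {"dx": 0.03, "dy": 0.005, "dz": -0.007, "ax": 0, "ay": 0, "az": -0.115, "fingers": 100}, {"dx": 0.03, "dy": 0.008, "dz": -0.007, "ax": 0, "ay": 0, "az": -0.115, "fingers": 100}, {"dx": 0.0285, "dy": 0.0115, "dz": -0.007, "ax": 0, "ay": 0, "az": -0.115, "fingers": 100}, {"dx": 0.027, "dy": 0.0145, "dz": -0.007, "ax": 0, "ay": 0, "az": -0.115, "fingers": 100}])

```text
time: 0.98
tool_pos: [0.3787, -0.2171, 0.2805]
tool_rot: [0.695, 0.719, 0.002, -0.007]
force: [0.8, -0.2, 0.1]
width: 0.0854
```

send_rows(targets=[{"dx": 0.025, "dy": 0.018, "dz": -0.007, "ax": 0, "ay": 0, "az": -0.115, "fingers": 100}, {"dx": 0.023, "dy": 0.02, "dz": -0.007, "ax": 0, "ay": 0, "az": -0.115, "fingers": 100}, {"dx": 0.0205, "dy": 0.023, "dz": -0.007, "ax": 0, "ay": 0, "az": -0.115, "fingers": 100}, {"dx": 0.0, "dy": 0.0, "dz": 0, "ax": 0, "ay": 0, "az": 0, "fingers": 100}, {"dx": 0.0, "dy": 0.0, "dz": 0, "ax": 0, "ay": 0, "az": 0, "fingers": 100}])

```text
time: 1.4
tool_pos: [0.4329, -0.1302, 0.3033]
tool_rot: [0.549, 0.836, 0.004, -0.006]
force: [-0.9, -0.5, -0.2]
width: 0.0853
```

```bash
cat > w.py <<'E'
import sys
from h import *
st=ctrl.state(); np.save("pics/%s.npy"%sys.argv[1],np.concatenate([st["tool_pos"],st["tool_rot"]]))
im=imaging.grab_frame("wrist")[:,:,::-1]; cv2.imwrite("pics/%s.png"%sys.argv[1],im)
print(st["time"],st["tool_pos"].round(4),st["joint_positions"].round(2))
E
python3 w.py w1
```

```text
1.4 [ 0.4329 -0.1302  0.3033] [-0.45 -0.09  0.13  1.8   0.01  0.71]
```

View pics/w1.png

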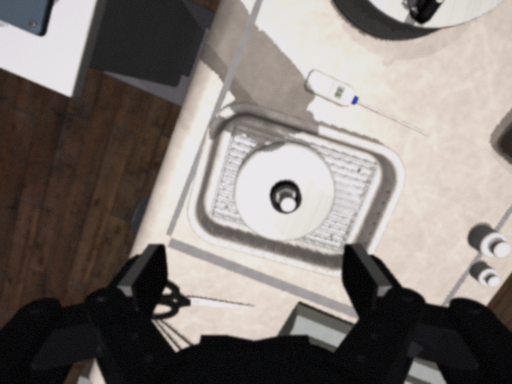

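```bash
python3 - <<'E'
from h import *
a=cv2.imread("pics/w1.png");b=cv2.imread("pics/top0.png")
v=np.hstack([cv2.resize(a[125:255,220:350],None,fx=3,fy=3,interpolation=cv2.INTER_CUBIC),cv2.resize(b[180:245,295:360],None,fx=6,fy=6,interpolation=cv2.INTER_CUBIC)])
cv2.imwrite("pics/lidc.png",v)
E
```

```text
(no output)
```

View pics/lidc.png

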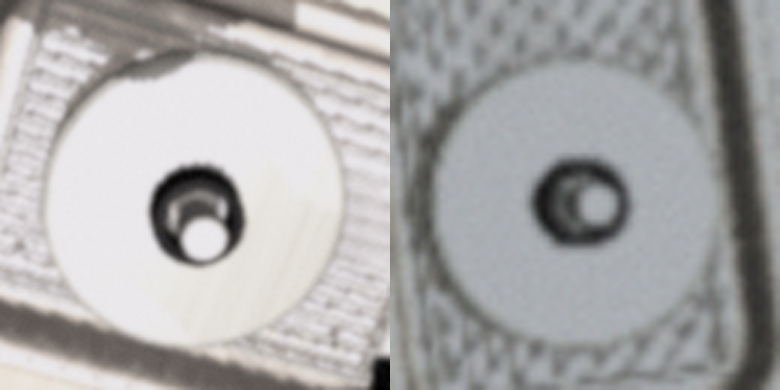

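```bash
python3 - <<'E'
from h import *
d=np.load("pics/w1.npy"); st={"tool_pos":d[:3],"tool_rot":d[3:]}
w=cam("wrist",st); t=cam("top"); s=cam("scene")
kw=(287.7,204.4);kt=(329.4,213.1);lw=(284.2,190.9);lt=(325.6,213.5)
print(tri([ray(w,kw),ray(t,kt)]),tri([ray(w,lw),ray(t,lt)]))
for z in(.1,.105,.11,.115,.12): print(z,onz(w,kw,z),onz(t,kt,z))
for z in(.04,.05,.06,.07): print(z,onz(w,lw,z),onz(t,lt,z))
g=lambda u,v:(u/3.7+184.6,v/3.7+139.6)
P=tri([ray(w,lw),ray(t,lt),ray(s,g(472,158))]);print(P)
c=-w["R"].T@w["t"]; print("lid diam z", np.linalg.norm(P-c)*149/3*2/w["fx"])
# thermometer check
print(onz(w,(339,90),.01),onz(t,(437/3.6+149.6,215/3.6+149.6),.01))
E
```

```text
[ 0.49239549 -0.1610235   0.08864445] [ 0.49081354 -0.15906518  0.03923802]
0.1 [ 0.48966157 -0.15842613  0.1       ] [ 0.49253978 -0.15804271  0.1       ]
0.105 [ 0.48846478 -0.15713214  0.105     ] [ 0.49258809 -0.15687969  0.105     ]
0.11 [ 0.48726798 -0.15583815  0.11      ] [ 0.49263639 -0.15571668  0.11      ]
0.115 [ 0.48607118 -0.15454415  0.115     ] [ 0.49268469 -0.15455366  0.115     ]
0.12 [ 0.48487439 -0.15325016  0.12      ] [ 0.49273299 -0.15339064  0.12      ]
0.04 [ 0.49056768 -0.15730489  0.04      ] [ 0.49083636 -0.16049063  0.04      ]
0.05 [ 0.48849588 -0.15511508  0.05      ] [ 0.49094371 -0.15827464  0.05      ]
0.06 [ 0.48642408 -0.15292526  0.06      ] [ 0.49105106 -0.15605865  0.06      ]
0.07 [ 0.48435228 -0.15073545  0.07      ] [ 0.49115841 -0.15384266  0.07      ]
[ 0.49068301 -0.15843808  0.0420475 ]
lid diam z 0.14425948477324724
[0.50536402 0.00274023 0.01      ] [0.50434835 0.00156743 0.01      ]
```

```bash
python3 -c "
from h import *
plan([.5235,.0972,.22],265,'+')"
```

```text
t 1.45 p [ 0.4329 -0.1303  0.3033] yaw 113.4 tilt 0.9 rows 23
{"dx": 0.0075, "dy": 0.0075, "dz": 0.0036, "ax": 0, "ay": 0, "az": -0.115, "fingers": 100}
{"dx": 0.0066, "dy": 0.0084, "dz": 0.0036, "ax": 0, "ay": 0, "az": -0.115, "fingers": 100}
{"dx": 0.0056, "dy": 0.0091, "dz": 0.0036, "ax": 0, "ay": 0, "az": -0.115, "fingers": 100}
{"dx": 0.0045, "dy": 0.0096, "dz": 0.0036, "ax": 0, "ay": 0, "az": -0.115, "fingers": 100}
{"dx": 0.0034, "dy": 0.0101, "dz": 0.0036, "ax": 0, "ay": 0, "az": -0.115, "fingers": 100}
{"dx": 0.0022, "dy": 0.0104, "dz": 0.0036, "ax": 0, "ay": 0, "az": -0.115, "fingers": 100}
{"dx": 0.001, "dy": 0.0106, "dz": 0.0036, "ax": 0, "ay": 0, "az": -0.115, "fingers": 100}
{"dx": -0.0002, "dy": 0.0106, "dz": 0.0036, "ax": 0, "ay": 0, "az": -0.115, "fingers": 100}
{"dx": -0.0015, "dy": 0.0105, "dz": 0.0036, "ax": 0, "ay": 0, "az": -0.115, "fingers": 100}
{"dx": -0.0027, "dy": 0.0103, "dz": 0.0036, "ax": 0, "ay": 0, "az": -0.115, "fingers": 100}
{"dx": -0.0038, "dy": 0.0099, "dz": 0.0036, "ax": 0, "ay": 0, "az": -0.115, "fingers": 100}
{"dx": -0.0049, "dy": 0.0094, "dz"
[... 368 characters left out ...]
0.0036, "ax": 0, "ay": 0, "az": -0.115, "fingers": 100}
{"dx": -0.0093, "dy": 0.0052, "dz": 0.0036, "ax": 0, "ay": 0, "az": -0.115, "fingers": 100}
{"dx": -0.0098, "dy": 0.0041, "dz": 0.0036, "ax": 0, "ay": 0, "az": -0.115, "fingers": 100}
{"dx": -0.0102, "dy": 0.003, "dz": 0.0036, "ax": 0, "ay": 0, "az": -0.115, "fingers": 100}
{"dx": -0.0105, "dy": 0.0018, "dz": 0.0036, "ax": 0, "ay": 0, "az": -0.115, "fingers": 100}
{"dx": -0.0106, "dy": 0.0006, "dz": 0.0036, "ax": 0, "ay": 0, "az": -0.115, "fingers": 100}
{"dx": -0.0106, "dy": -0.0007, "dz": 0.0036, "ax": 0, "ay": 0, "az": -0.115, "fingers": 100}
{"dx": -0.0105, "dy": -0.0019, "dz": 0.0036, "ax": 0, "ay": 0, "az": -0.115, "fingers": 100}
```

send_rows(targets=[{"dx": 0.0075, "dy": 0.0075, "dz": 0.003, "ax": 0, "ay": 0, "az": -0.12, "fingers": 100}, {"dx": 0.0065, "dy": 0.0085, "dz": 0.003, "ax": 0, "ay": 0, "az": -0.12, "fingers": 100}, {"dx": 0.0055, "dy": 0.009, "dz": 0.003, "ax": 0, "ay": 0, "az": -0.12, "fingers": 100}, {"dx": 0.0045, "dy": 0.0095, "dz": 0.003, "ax": 0, "ay": 0, "az": -0.12, "fingers": 100}, {"dx": 0.0035, "dy": 0.01, "dz": 0.003, "ax": 0, "ay": 0, "az": -0.12, "fingers": 100}])

```text
time: 1.87
tool_pos: [0.4494, -0.0857, 0.2865]
tool_rot: [0.273, 0.962, 0.005, -0.006]
force: [0.2, -0.2, -0.2]
width: 0.0855
```

send_rows(targets=[{"dx": 0.002, "dy": 0.0105, "dz": 0.003, "ax": 0, "ay": 0, "az": -0.12, "fingers": 100}, {"dx": 0.001, "dy": 0.0105, "dz": 0.003, "ax": 0, "ay": 0, "az": -0.12, "fingers": 100}, {"dx": 0, "dy": 0.0105, "dz": 0.003, "ax": 0, "ay": 0, "az": -0.12, "fingers": 100}, {"dx": -0.0015, "dy": 0.0105, "dz": 0.003, "ax": 0, "ay": 0, "az": -0.12, "fingers": 100}, {"dx": -0.0025, "dy": 0.0105, "dz": 0.003, "ax": 0, "ay": 0, "az": -0.12, "fingers": 100}])

```text
time: 2.28
tool_pos: [0.4636, -0.0401, 0.2679]
tool_rot: [-0.03, 1.0, 0.006, -0.007]
force: [-0.6, -0.5, -0.3]
width: 0.0857
```

send_rows(targets=[{"dx": -0.004, "dy": 0.01, "dz": 0.003, "ax": 0, "ay": 0, "az": -0.12, "fingers": 100}, {"dx": -0.005, "dy": 0.0095, "dz": 0.003, "ax": 0, "ay": 0, "az": -0.12, "fingers": 100}, {"dx": -0.006, "dy": 0.009, "dz": 0.003, "ax": 0, "ay": 0, "az": -0.12, "fingers": 100}, {"dx": -0.007, "dy": 0.008, "dz": 0.003, "ax": 0, "ay": 0, "az": -0.12, "fingers": 100}, {"dx": -0.008, "dy": 0.007, "dz": 0.003, "ax": 0, "ay": 0, "az": -0.12, "fingers": 100}])

```text
time: 2.7
tool_pos: [0.477, 0.0059, 0.2491]
tool_rot: [-0.33, 0.944, 0.009, -0.008]
force: [1.0, -0.5, -0.0]
width: 0.0853
```

```bash
python3 - <<'E'
s=open('h.py').read()
s=s.replace('''    for r in rows: print''','''    a=np.radians(y0); Rt=np.array([[np.cos(a),np.sin(a),0],[np.sin(a),-np.cos(a),0],[0,0,-1]])
    e=Ro.from_matrix(R.T@Rt).as_rotvec(); print("tilt fix now ax,ay",e[:2].round(4))
    for r in rows: print''')
open('h.py','w').write(s)
E
python3 -c "
from h import *
plan([.5235,.0972,.22],265,'+')"
```

```text
t 2.7 p [0.477  0.0059 0.2491] yaw -141.5 tilt 1.39 rows 7
tilt fix now ax,ay [ 0.022  -0.0101]
{"dx": -0.0133, "dy": 0.0061, "dz": 0.0042, "ax": 0, "ay": 0, "az": -0.116, "fingers": 100}
{"dx": -0.0139, "dy": 0.0045, "dz": 0.0042, "ax": 0, "ay": 0, "az": -0.116, "fingers": 100}
{"dx": -0.0144, "dy": 0.0028, "dz": 0.0042, "ax": 0, "ay": 0, "az": -0.116, "fingers": 100}
{"dx": -0.0146, "dy": 0.0012, "dz": 0.0042, "ax": 0, "ay": 0, "az": -0.116, "fingers": 100}
{"dx": -0.0146, "dy": -0.0005, "dz": 0.0042, "ax": 0, "ay": 0, "az": -0.116, "fingers": 100}
{"dx": -0.0145, "dy": -0.0022, "dz": 0.0042, "ax": 0, "ay": 0, "az": -0.116, "fingers": 100}
{"dx": -0.0141, "dy": -0.0039, "dz": 0.0042, "ax": 0, "ay": 0, "az": -0.116, "fingers": 100}
```

send_rows(targets=[{"dx": -0.0135, "dy": 0.006, "dz": 0.004, "ax": 0.022, "ay": -0.01, "az": -0.116, "fingers": 100}, {"dx": -0.014, "dy": 0.0045, "dz": 0.004, "ax": 0, "ay": 0, "az": -0.116, "fingers": 100}, {"dx": -0.0145, "dy": 0.003, "dz": 0.004, "ax": 0, "ay": 0, "az": -0.116, "fingers": 100}, {"dx": -0.0145, "dy": 0.001, "dz": 0.004, "ax": 0, "ay": 0, "az": -0.116, "fingers": 100}, {"dx": -0.0145, "dy": -0.0005, "dz": 0.004, "ax": 0, "ay": 0, "az": -0.116, "fingers": 100}])

```text
time: 3.12
tool_pos: [0.5089, 0.0654, 0.2252]
tool_rot: [-0.59, 0.807, 0.0, -0.002]
force: [-0.6, 0.1, -0.2]
width: 0.0852
```

send_rows(targets=[{"dx": -0.012, "dy": -0.002, "dz": 0.003, "ax": 0, "ay": 0, "az": -0.09, "fingers": 100}, {"dx": 0, "dy": 0, "dz": 0, "ax": 0, "ay": 0, "az": 0, "fingers": 100}, {"dx": 0, "dy": 0, "dz": 0, "ax": 0, "ay": 0, "az": 0, "fingers": 100}, {"dx": 0, "dy": 0, "dz": 0, "ax": 0, "ay": 0, "az": 0, "fingers": 100}, {"dx": 0, "dy": 0, "dz": 0, "ax": 0, "ay": 0, "az": 0, "fingers": 100}])

```text
time: 3.53
tool_pos: [0.513, 0.0716, 0.218]
tool_rot: [-0.623, 0.782, 0.002, -0.006]
force: [-0.4, 0.3, 1.0]
width: 0.0854
```

```bash
python3 w.py w2;python3 -c "
from h import *
plan([.5235,.0972,.22],265)"
```

```text
3.5333 [0.513  0.0716 0.218 ] [ 0.01  0.04  0.09  1.63 -0.   -1.33]
t 3.58 p [0.5131 0.0715 0.2181] yaw -102.9 tilt 0.68 rows 2
tilt fix now ax,ay [ 0.0103 -0.0059]
{"dx": -0.0137, "dy": -0.0022, "dz": -0.001, "ax": 0, "ay": 0, "az": -0.069, "fingers": 100}
{"dx": -0.0135, "dy": -0.0031, "dz": -0.001, "ax": 0, "ay": 0, "az": -0.069, "fingers": 100}
```

View pics/w2.png

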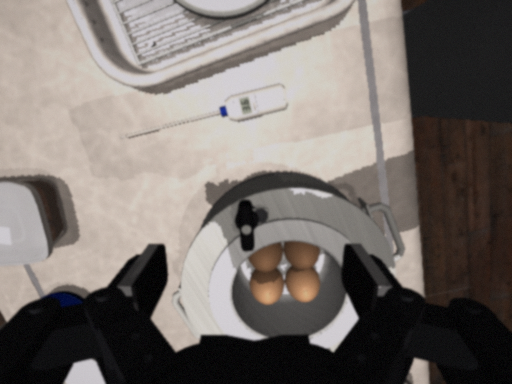

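```bash
python3 - <<'E'
import cv2
a=cv2.imread("pics/w2.png")
cv2.imwrite("pics/w2c.png",cv2.resize(a[190:270,200:300],None,fx=7,fy=7,interpolation=cv2.INTER_CUBIC))
E
```

```text
(no output)
```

View pics/w2c.png

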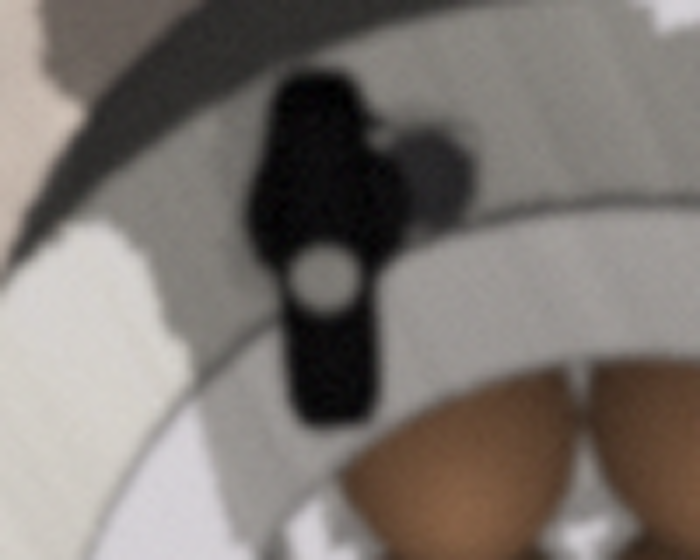

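```bash
cat > px.py <<'E'
from h import *
def W(n):
    d=np.load(f"pics/{n}.npy"); return cam("wrist",{"tool_pos":d[:3],"tool_rot":d[3:]})
E
python3 - <<'E'
from px import *
w=W("w2"); f=lambda u,v:(u/7+199.6,v/7+189.6)
c=onz(w,f(326,278),.14); e=onz(w,f(336,422),.14); print(c,e,np.linalg.norm(e-c),np.degrees(np.arctan2(*(c-e)[1::-1])))
a=onz(w,f(287,310),.14);b=onz(w,f(298,405),.14);print(np.degrees(np.arctan2(*(a-b)[1::-1])))
a=onz(w,f(372,310),.14);b=onz(w,f(378,405),.14);print(np.degrees(np.arctan2(*(a-b)[1::-1])))
t=cam("top");g=lambda u,v:(u/3.6+149.6,v/3.6+149.6);print(onz(t,g(321,190),.14))
# bore centre check? project predicted
print(proj(w,[[.5025,.1925,.105]]))
E
```

```text
[0.52465254 0.09664115 0.14      ] [0.52790507 0.11554831 0.14      ] 0.019184875872240974 -99.76084067967032
-97.66900149829591
-99.74072771127025
[0.52327201 0.09708965 0.14      ]
[[288.77606154 293.8765848 ]]
```

```bash
python3 -c "
from h import *
plan([.524,.0968,.137],261)"
```

```text
t 3.58 p [0.5131 0.0715 0.2181] yaw -102.9 tilt 0.68 rows 3
tilt fix now ax,ay [ 0.0103 -0.0059]
{"dx": -0.009, "dy": -0.0017, "dz": 0.027, "ax": 0, "ay": 0, "az": -0.023, "fingers": 100}
{"dx": -0.009, "dy": -0.0019, "dz": 0.027, "ax": 0, "ay": 0, "az": -0.023, "fingers": 100}
{"dx": -0.009, "dy": -0.0021, "dz": 0.027, "ax": 0, "ay": 0, "az": -0.023, "fingers": 100}
```

send_rows(targets=[{"dx": -0.013, "dy": -0.003, "dz": 0.0, "ax": 0.01, "ay": -0.006, "az": -0.035, "fingers": 100}, {"dx": -0.014, "dy": -0.003, "dz": 0.01, "ax": 0, "ay": 0, "az": -0.034, "fingers": 100}, {"dx": 0, "dy": 0, "dz": 0.02, "ax": 0, "ay": 0, "az": 0, "fingers": 100}, {"dx": 0, "dy": 0, "dz": 0.01, "ax": 0, "ay": 0, "az": 0, "fingers": 70}, {"dx": 0, "dy": 0, "dz": 0, "ax": 0, "ay": 0, "az": 0, "fingers": 70}])

```text
time: 4.0
tool_pos: [0.5277, 0.0993, 0.1778]
tool_rot: [-0.651, 0.759, -0.001, 0.004]
force: [-0.5, -0.2, -0.4]
width: 0.0636
```

```bash
python3 w.py w3; python3 -c "
from h import *
plan([.524,.0968,.137],261)"
```

```text
4.0 [0.5277 0.0993 0.1778] [ 0.06  0.06  0.03  1.53  0.   -1.36]
t 4.05 p [0.5276 0.0993 0.1784] yaw -98.7 tilt 0.44 rows 2
tilt fix now ax,ay [-0.0068  0.0037]
{"dx": 0.0015, "dy": 0.0016, "dz": 0.0207, "ax": 0, "ay": 0, "az": 0.003, "fingers": 100}
{"dx": 0.0015, "dy": 0.0016, "dz": 0.0207, "ax": 0, "ay": 0, "az": 0.003, "fingers": 100}
```

View pics/w3.png

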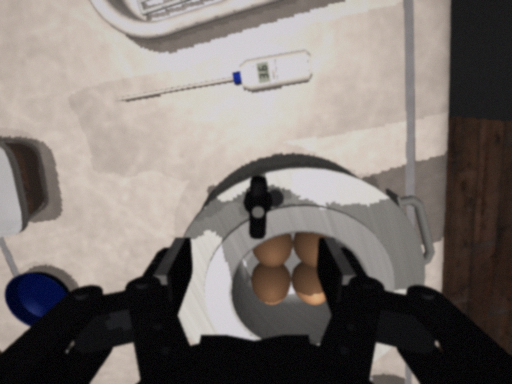

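```bash
python3 - <<'E'
from px import *
a=cv2.imread("pics/w3.png")
cv2.imwrite("pics/w3c.png",cv2.resize(a[165:245,215:315],None,fx=7,fy=7,interpolation=cv2.INTER_CUBIC))
w=W("w3"); print(onz(w,(258,212),.14))
E
```

```text
[0.52461448 0.09683621 0.14      ]
```

View pics/w3c.png

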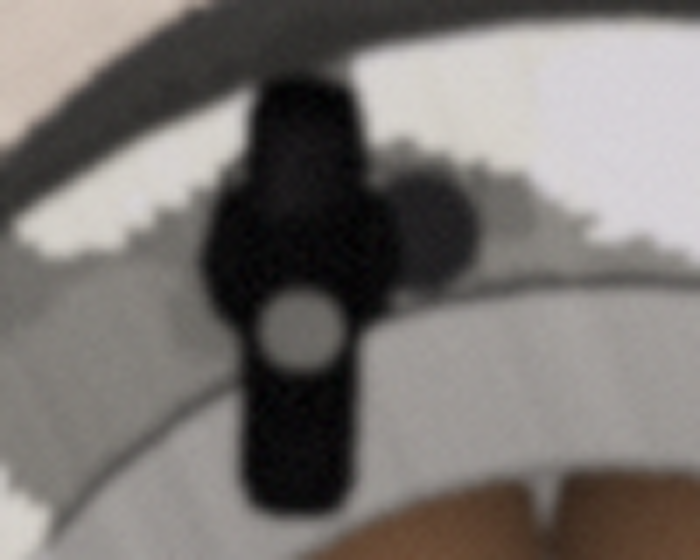

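send_rows(targets=[{"dx": 0.0015, "dy": 0.0016, "dz": 0.018, "ax": -0.006, "ay": 0.004, "az": 0, "fingers": 60}, {"dx": 0.0015, "dy": 0.001, "dz": 0.018, "ax": 0, "ay": 0, "az": 0, "fingers": 60}, {"dx": 0, "dy": 0, "dz": 0.004, "ax": 0, "ay": 0, "az": 0, "fingers": 60}, {"dx": 0, "dy": 0, "dz": 0, "ax": 0, "ay": 0, "az": 0, "fingers": 60}, {"dx": 0, "dy": 0, "dz": 0, "ax": 0, "ay": 0, "az": 0, "fingers": 60}])

```text
time: 4.47
tool_pos: [0.5264, 0.0984, 0.1404]
tool_rot: [-0.652, 0.758, -0.002, 0.002]
force: [0.0, -0.3, 0.4]
width: 0.0511
```

```bash
python3 -c "
from h import *
plan([.5245,.0967,.136],261);print(ctrl.state()['force'])"
```

```text
t 4.47 p [0.5264 0.0984 0.1404] yaw -98.5 tilt 0.29 rows 1
tilt fix now ax,ay [-0.005   0.0009]
{"dx": 0.0019, "dy": 0.0016, "dz": 0.0044, "ax": 0, "ay": 0, "az": 0.008, "fingers": 100}
[ 0.00929413 -0.30153012  0.39791248]
```

send_rows(targets=[{"dx": 0.002, "dy": 0.002, "dz": 0.004, "ax": -0.004, "ay": 0, "az": 0, "fingers": 50}, {"dx": 0, "dy": 0, "dz": 0.0, "ax": 0, "ay": 0, "az": 0, "fingers": 0}, {"dx": 0, "dy": 0, "dz": 0.0, "ax": 0, "ay": 0, "az": 0, "fingers": 0}, {"dx": 0, "dy": 0, "dz": 0, "ax": 0, "ay": 0, "az": 0, "fingers": 0}, {"dx": 0, "dy": 0, "dz": 0, "ax": 0, "ay": 0, "az": 0, "fingers": 0}])

```text
time: 4.88
tool_pos: [0.5266, 0.0967, 0.1407]
tool_rot: [-0.653, 0.758, -0.002, 0.003]
force: [-0.3, -0.4, 0.7]
width: 0.0004
```

send_rows(targets=[{"dx": 0, "dy": 0, "dz": 0, "ax": 0, "ay": 0, "az": 0, "fingers": 0}, {"dx": 0, "dy": 0, "dz": 0.0, "ax": 0, "ay": 0, "az": 0, "fingers": 0}, {"dx": 0, "dy": 0, "dz": 0.0, "ax": 0, "ay": 0, "az": 0, "fingers": 0}, {"dx": 0, "dy": 0, "dz": 0, "ax": 0, "ay": 0, "az": 0, "fingers": 0}, {"dx": 0, "dy": 0, "dz": 0, "ax": 0, "ay": 0, "az": 0, "fingers": 0}])

```text
time: 5.3
tool_pos: [0.5274, 0.0967, 0.1419]
tool_rot: [-0.652, 0.758, -0.003, 0.004]
force: [-0.0, -0.8, -0.3]
width: 0.0
```

```bash
python3 -c "
from h import *
plan([.5245,.0967,.136],261);s=ctrl.state();print(s['force'],s['wrist_torque'],s['width'])"
```

```text
t 5.3 p [0.5274 0.0967 0.1419] yaw -98.5 tilt 0.58 rows 1
tilt fix now ax,ay [-0.0098  0.0029]
{"dx": 0.0004, "dy": 0.0028, "dz": 0.0059, "ax": 0, "ay": 0, "az": 0.008, "fingers": 100}
[-0.01899841 -0.82503273 -0.28983358] [-0.0346067  -0.00644654  0.06611727] 6.699718735351284e-06
```

```bash
python3 w.py w4; python3 - <<'E'
from h import *
cv2.imwrite("pics/s4.png",cv2.resize(imaging.grab_frame("scene")[140:300,185:365,::-1],None,fx=3.7,fy=3.7,interpolation=cv2.INTER_CUBIC))
E
```

```text
5.3 [0.5274 0.0967 0.1419] [ 0.06  0.06 -0.04  1.45  0.   -1.37]
```

View pics/w4.png

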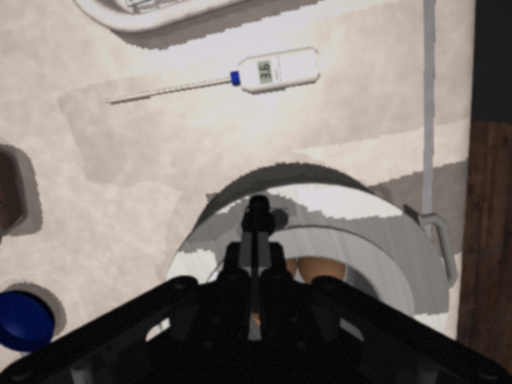

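View pics/s4.png

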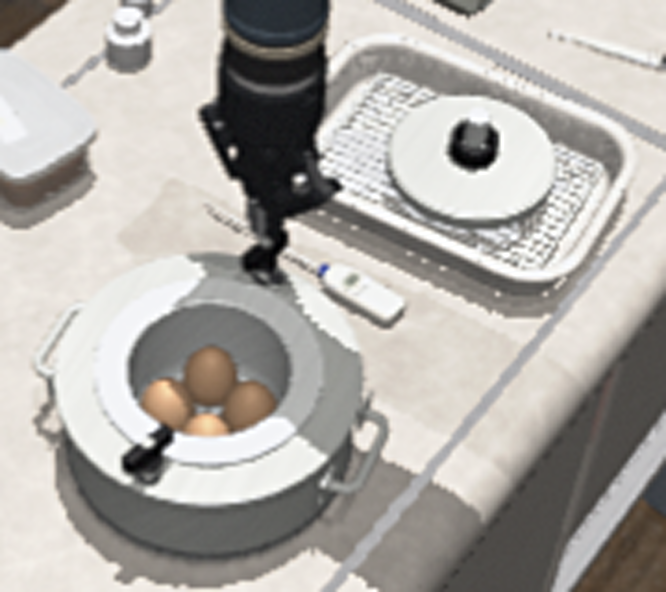

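```bash
python3 - <<'E'
from px import *
w=W("w4"); d=np.load("pics/w4.npy");R=Ro.from_quat(d[3:]).as_matrix()
for z in(-.02,-.008,0,.011): print(z,proj(w,d[:3]+R@[0,0,z]), proj(w,d[:3]+R@[.011,0,z]))
for z in (.14,.131,.122): print(proj(w,[.5245,.0967,z]))
s=cam("scene")
for z in(-.02,0,.011):print(z,(proj(s,d[:3]+R@[0,0,z])[0]-[184.6,139.6])*3.7)
print((proj(s,[[.5245,.0967,.14],[.5245,.0967,.131]])-[184.6,139.6])*3.7)
a=cv2.imread("pics/w4.png")
cv2.imwrite("pics/w4c.png",cv2.resize(a[185:285,205:305],None,fx=6,fy=6,interpolation=cv2.INTER_CUBIC))
E
```

```text
-0.02 [[253.66418825 258.53601129]] [[253.64388742 238.55445175]]
-0.008 [[253.69048722 247.36913623]] [[253.67227557 228.59359215]]
0 [[253.7060661  240.76116595]] [[253.68904076 222.71602666]]
0.011 [[253.72534789 232.58974344]] [[253.70973884 215.46478427]]
[[258.70231879 238.60126376]]
[[258.62613707 231.97019956]]
[[258.55680605 225.94349839]]
-0.02 [264.15445632 221.72210404]
0 [263.23899985 239.14087968]
0.011 [262.74412349 248.5500233 ]
[[266.21607021 242.5970045 ]
 [265.90152992 250.33205326]]
```

View pics/w4c.png

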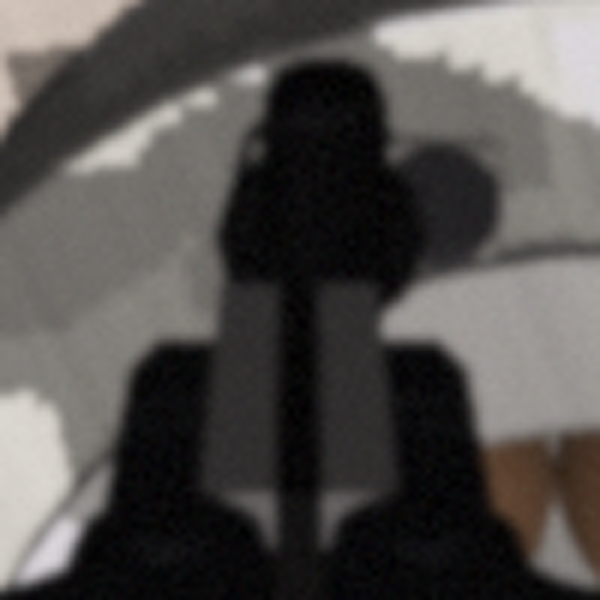

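send_rows(targets=[{"dx": 0, "dy": 0.003, "dz": 0.0, "ax": -0.008, "ay": 0.003, "az": 0.007, "fingers": 50}, {"dx": 0, "dy": 0, "dz": 0.0, "ax": 0, "ay": 0, "az": 0, "fingers": 50}, {"dx": 0, "dy": 0, "dz": 0.0, "ax": 0, "ay": 0, "az": 0, "fingers": 50}, {"dx": 0, "dy": 0, "dz": 0.007, "ax": 0, "ay": 0, "az": 0, "fingers": 50}, {"dx": 0, "dy": 0, "dz": 0.006, "ax": 0, "ay": 0, "az": 0, "fingers": 50}])

```text
time: 5.82
tool_pos: [0.525, 0.0973, 0.1294]
tool_rot: [-0.65, 0.76, -0.001, 0.001]
force: [-0.9, 0.3, 0.5]
width: 0.0424
```

```bash
python3 -c "
from h import *
plan([.5245,.0967,.130],261);s=ctrl.state();print(s['force'],s['wrist_torque'],s['width'])"; python3 w.py w5; python3 - <<'E'
import cv2
a=cv2.imread("pics/w5.png")
cv2.imwrite("pics/w5c.png",cv2.resize(a[185:285,185:325],None,fx=5,fy=5,interpolation=cv2.INTER_CUBIC))
E
```

```text
t 5.82 p [0.525  0.0973 0.1294] yaw -99.0 tilt 0.18 rows 1
tilt fix now ax,ay [-0.0032  0.0002]
{"dx": 0.0007, "dy": 0.0004, "dz": -0.0006, "ax": 0, "ay": 0, "az": 0.0, "fingers": 100}
[-0.90447253  0.32196972  0.4787844 ] [0.03819473 0.00034434 0.02986356] 0.04235525753128629
5.8167 [0.525  0.0973 0.1294] [ 0.06  0.07 -0.06  1.44 -0.   -1.36]
```

View pics/w5c.png

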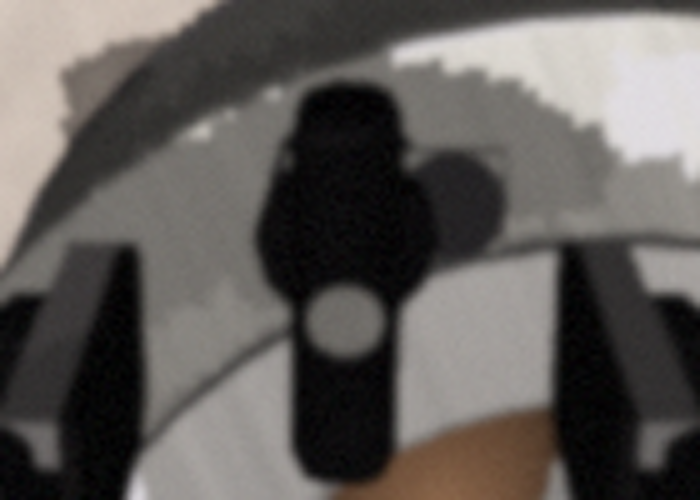

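send_rows(targets=[{"dx": 0, "dy": 0, "dz": 0.0, "ax": 0, "ay": 0, "az": 0, "fingers": 0}, {"dx": 0, "dy": 0, "dz": 0.0, "ax": 0, "ay": 0, "az": 0, "fingers": 0}, {"dx": 0, "dy": 0, "dz": 0.0, "ax": 0, "ay": 0, "az": 0, "fingers": 0}, {"dx": 0, "dy": 0, "dz": 0, "ax": 0, "ay": 0, "az": 0, "fingers": 0}, {"dx": 0, "dy": 0, "dz": 0, "ax": 0, "ay": 0, "az": 0, "fingers": 0}])

```text
time: 6.28
tool_pos: [0.5252, 0.0969, 0.1266]
tool_rot: [-0.649, 0.761, -0.001, 0.001]
force: [1.4, -0.1, 0.7]
width: 0.0089
```

send_rows(targets=[{"dx": 0, "dy": 0, "dz": 0.0, "ax": 0, "ay": 0, "az": 0.06, "fingers": 0}, {"dx": 0, "dy": 0, "dz": 0.0, "ax": 0, "ay": 0, "az": 0.1, "fingers": 0}, {"dx": 0, "dy": 0, "dz": 0.0, "ax": 0, "ay": 0, "az": 0.1, "fingers": 0}, {"dx": 0, "dy": 0, "dz": 0, "ax": 0, "ay": 0, "az": 0.1, "fingers": 0}, {"dx": 0, "dy": 0, "dz": 0, "ax": 0, "ay": 0, "az": 0.1, "fingers": 0}])

```text
time: 6.7
tool_pos: [0.5249, 0.097, 0.1266]
tool_rot: [-0.451, 0.893, -0.001, 0.001]
force: [0.4, -0.7, -1.2]
width: 0.0089
```

```bash
python3 -c "
from h import *
plan([.5245,.0967,.130],-168);s=ctrl.state();print(s['force'],s['wrist_torque'],s['width'])"
```

```text
t 6.7 p [0.5249 0.097  0.1266] yaw -126.4 tilt 0.11 rows 7
tilt fix now ax,ay [-0.0019  0.0005]
{"dx": 0.0001, "dy": 0.0, "dz": -0.0005, "ax": 0, "ay": 0, "az": 0.104, "fingers": 100}
{"dx": 0.0001, "dy": 0.0, "dz": -0.0005, "ax": 0, "ay": 0, "az": 0.104, "fingers": 100}
{"dx": 0.0001, "dy": 0.0, "dz": -0.0005, "ax": 0, "ay": 0, "az": 0.104, "fingers": 100}
{"dx": 0.0001, "dy": -0.0, "dz": -0.0005, "ax": 0, "ay": 0, "az": 0.104, "fingers": 100}
{"dx": 0.0001, "dy": -0.0, "dz": -0.0005, "ax": 0, "ay": 0, "az": 0.104, "fingers": 100}
{"dx": 0.0001, "dy": -0.0, "dz": -0.0005, "ax": 0, "ay": 0, "az": 0.104, "fingers": 100}
{"dx": 0.0001, "dy": -0.0, "dz": -0.0005, "ax": 0, "ay": 0, "az": 0.104, "fingers": 100}
[ 0.39833987 -0.72990232 -1.23695266] [ 0.03620535 -0.14904557  0.10687531] 0.008922317764796074
```

send_rows(targets=[{"dx": 0, "dy": 0, "dz": 0.0, "ax": 0, "ay": 0, "az": 0.11, "fingers": 0}, {"dx": 0, "dy": 0, "dz": 0.0, "ax": 0, "ay": 0, "az": 0.11, "fingers": 0}, {"dx": 0, "dy": 0, "dz": 0.0, "ax": 0, "ay": 0, "az": 0.11, "fingers": 0}, {"dx": 0, "dy": 0, "dz": 0, "ax": 0, "ay": 0, "az": 0.11, "fingers": 0}, {"dx": 0, "dy": 0, "dz": 0, "ax": 0, "ay": 0, "az": 0.11, "fingers": 0}])

```text
time: 7.12
tool_pos: [0.5247, 0.0973, 0.1266]
tool_rot: [-0.179, 0.984, -0.0, 0.001]
force: [0.7, 0.4, -1.1]
width: 0.0094
```

send_rows(targets=[{"dx": 0, "dy": 0, "dz": 0.0, "ax": 0, "ay": 0, "az": 0.08, "fingers": 0}, {"dx": 0, "dy": 0, "dz": 0.0, "ax": 0, "ay": 0, "az": 0.08, "fingers": 0}, {"dx": 0, "dy": 0, "dz": 0.0, "ax": 0, "ay": 0, "az": 0.08, "fingers": 0}, {"dx": 0, "dy": 0, "dz": 0, "ax": 0, "ay": 0, "az": 0.06, "fingers": 0}, {"dx": 0, "dy": 0, "dz": 0, "ax": 0, "ay": 0, "az": 0.06, "fingers": 0}])

```text
time: 7.53
tool_pos: [0.5247, 0.0974, 0.1267]
tool_rot: [0.003, 1.0, -0.001, 0.001]
force: [1.1, -1.2, -0.6]
width: 0.0093
```

```bash
python3 -c "
from h import *
plan([.5245,.0967,.130],-168);s=ctrl.state();print(s['force'],s['wrist_torque'],s['width'])"
```

```text
t 7.53 p [0.5247 0.0974 0.1267] yaw 179.6 tilt 0.13 rows 2
tilt fix now ax,ay [-0.0015  0.0016]
{"dx": 0.0001, "dy": -0.0004, "dz": -0.0017, "ax": 0, "ay": 0, "az": -0.108, "fingers": 100}
{"dx": 0.0002, "dy": -0.0004, "dz": -0.0017, "ax": 0, "ay": 0, "az": -0.108, "fingers": 100}
[ 1.10902908 -1.21619676 -0.63960236] [-0.13095597 -0.23411295  1.75130032] 0.009252369053376936
```

send_rows(targets=[{"dx": 0, "dy": 0, "dz": 0.0, "ax": 0, "ay": 0, "az": -0.03, "fingers": 50}, {"dx": 0, "dy": 0, "dz": 0.0, "ax": 0, "ay": 0, "az": 0, "fingers": 50}, {"dx": 0, "dy": 0, "dz": 0.0, "ax": 0, "ay": 0, "az": 0, "fingers": 50}, {"dx": 0, "dy": 0, "dz": -0.02, "ax": 0, "ay": 0, "az": 0, "fingers": 50}, {"dx": 0, "dy": 0, "dz": -0.03, "ax": 0, "ay": 0, "az": 0.0, "fingers": 60}])

```text
time: 7.95
tool_pos: [0.518, 0.0974, 0.1696]
tool_rot: [-0.011, 1.0, -0.001, -0.009]
force: [1.0, -0.9, 1.0]
width: 0.0509
```

send_rows(targets=[{"dx": 0, "dy": 0, "dz": -0.03, "ax": 0, "ay": 0, "az": 0, "fingers": 100}, {"dx": 0, "dy": 0, "dz": 0.0, "ax": 0, "ay": 0, "az": 0, "fingers": 100}, {"dx": 0, "dy": 0, "dz": 0.0, "ax": 0, "ay": 0, "az": 0, "fingers": 100}, {"dx": 0, "dy": 0, "dz": 0, "ax": 0, "ay": 0, "az": 0, "fingers": 100}, {"dx": 0, "dy": 0, "dz": 0, "ax": 0, "ay": 0, "az": 0.0, "fingers": 100}])

```text
time: 8.37
tool_pos: [0.5212, 0.0978, 0.2074]
tool_rot: [-0.01, 1.0, -0.001, -0.004]
force: [-0.5, -0.3, -0.1]
width: 0.0855
```

```bash
python3 w.py w6;  python3 - <<'E'
from h import *
plan([.481,.2885,.21],-97,'+')
E
```

```text
8.3667 [0.5212 0.0978 0.2074] [ 0.06  0.07  0.09  1.6  -0.    0.04]
t 8.42 p [0.5211 0.0978 0.2072] yaw -178.8 tilt 0.44 rows 12
tilt fix now ax,ay [-0.0014 -0.0076]
{"dx": 0.003, "dy": 0.016, "dz": -0.0002, "ax": 0, "ay": 0, "az": -0.119, "fingers": 100}
{"dx": 0.0011, "dy": 0.0162, "dz": -0.0002, "ax": 0, "ay": 0, "az": -0.119, "fingers": 100}
{"dx": -0.0008, "dy": 0.0162, "dz": -0.0002, "ax": 0, "ay": 0, "az": -0.119, "fingers": 100}
{"dx": -0.0027, "dy": 0.016, "dz": -0.0002, "ax": 0, "ay": 0, "az": -0.119, "fingers": 100}
{"dx": -0.0046, "dy": 0.0156, "dz": -0.0002, "ax": 0, "ay": 0, "az": -0.119, "fingers": 100}
{"dx": -0.0064, "dy": 0.0149, "dz": -0.0002, "ax": 0, "ay": 0, "az": -0.119, "fingers": 100}
{"dx": -0.0082, "dy": 0.014, "dz": -0.0002, "ax": 0, "ay": 0, "az": -0.119, "fingers": 100}
{"dx": -0.0098, "dy": 0.013, "dz": -0.0002, "ax": 0, "ay": 0, "az": -0.119, "fingers": 100}
{"dx": -0.0113, "dy": 0.0117, "dz": -0.0002, "ax": 0, "ay": 0, "az": -0.119, "fingers": 100}
{"dx": -0.0126, "dy": 0.0103, "dz": -0.0002, "ax": 0, "ay": 0, "az": -0.119, "fingers": 100}
{"dx": -0.0137, "dy": 0.0087, "dz": -0.0002, "ax": 0, "ay": 0, "az": -0.119, "fingers": 100}
{"dx": -0.0146, "dy": 0.007, "dz": -0.0002, "ax": 0, "ay": 0, "az": -0.119, "fingers": 100}
```

View pics/w6.png

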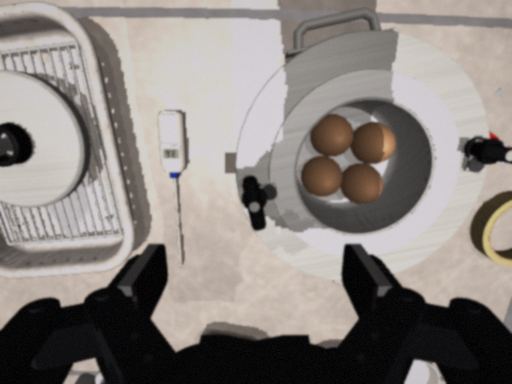

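send_rows(targets=[{"dx": 0.003, "dy": 0.016, "dz": 0, "ax": 0, "ay": -0.007, "az": -0.119, "fingers": 100}, {"dx": 0.001, "dy": 0.016, "dz": 0, "ax": 0, "ay": 0, "az": -0.119, "fingers": 100}, {"dx": -0.001, "dy": 0.016, "dz": 0, "ax": 0, "ay": 0, "az": -0.119, "fingers": 100}, {"dx": -0.003, "dy": 0.016, "dz": 0, "ax": 0, "ay": 0, "az": -0.119, "fingers": 100}, {"dx": -0.005, "dy": 0.0155, "dz": 0, "ax": 0, "ay": 0, "az": -0.119, "fingers": 100}])

```text
time: 8.83
tool_pos: [0.502, 0.1758, 0.2004]
tool_rot: [-0.311, 0.95, -0.0, -0.006]
force: [-0.1, 0.1, -0.1]
width: 0.0853
```

send_rows(targets=[{"dx": -0.0065, "dy": 0.015, "dz": 0, "ax": 0, "ay": 0, "az": -0.119, "fingers": 100}, {"dx": -0.008, "dy": 0.014, "dz": 0, "ax": 0, "ay": 0, "az": -0.119, "fingers": 100}, {"dx": -0.01, "dy": 0.013, "dz": 0, "ax": 0, "ay": 0, "az": -0.119, "fingers": 100}, {"dx": -0.0115, "dy": 0.0115, "dz": 0, "ax": 0, "ay": 0, "az": -0.119, "fingers": 100}, {"dx": -0.0125, "dy": 0.01, "dz": 0, "ax": 0, "ay": 0, "az": -0.119, "fingers": 80}])

```text
time: 9.25
tool_pos: [0.4785, 0.2574, 0.1926]
tool_rot: [-0.588, 0.809, 0.004, -0.012]
force: [0.7, 0.3, 0.3]
width: 0.0756
```

```bash
 python3 - <<'E'
from h import *
plan([.481,.2885,.18],-97,'+')
E
```

```text
t 9.25 p [0.4785 0.2574 0.1926] yaw -107.9 tilt 1.38 rows 2
tilt fix now ax,ay [ 0.0192 -0.0145]
{"dx": -0.0152, "dy": 0.0036, "dz": 0.0063, "ax": 0, "ay": 0, "az": -0.095, "fingers": 100}
{"dx": -0.0154, "dy": 0.0021, "dz": 0.0063, "ax": 0, "ay": 0, "az": -0.095, "fingers": 100}
```

send_rows(targets=[{"dx": -0.015, "dy": 0.0035, "dz": 0.004, "ax": 0.019, "ay": -0.0145, "az": -0.095, "fingers": 60}, {"dx": -0.015, "dy": 0.002, "dz": 0.004, "ax": 0, "ay": 0, "az": -0.095, "fingers": 60}, {"dx": 0, "dy": 0, "dz": 0, "ax": 0, "ay": 0, "az": 0, "fingers": 60}, {"dx": 0, "dy": 0, "dz": 0, "ax": 0, "ay": 0, "az": 0, "fingers": 60}, {"dx": 0, "dy": 0, "dz": 0, "ax": 0, "ay": 0, "az": 0, "fingers": 60}])

```text
time: 9.67
tool_pos: [0.476, 0.2905, 0.1772]
tool_rot: [-0.668, 0.744, 0.003, -0.005]
force: [-0.7, -0.3, -0.0]
width: 0.0514
```

```bash
cd .;python3 w.py w7;   python3 - <<'E'
from h import *
plan([.481,.2885,.18],-97)
a=cv2.imread("pics/w7.png")
cv2.imwrite("pics/w7c.png",cv2.resize(a[165:265,205:305],None,fx=6,fy=6,interpolation=cv2.INTER_CUBIC))
E
```

```text
9.6667 [0.476  0.2905 0.1772] [ 0.43  0.14  0.11  1.55  0.   -1.04]
t 9.72 p [0.476  0.2903 0.1772] yaw -96.2 tilt 0.67 rows 1
tilt fix now ax,ay [ 0.0109 -0.0041]
{"dx": 0.0012, "dy": -0.0051, "dz": -0.0028, "ax": 0, "ay": 0, "az": 0.014, "fingers": 100}
```

View pics/w7c.png

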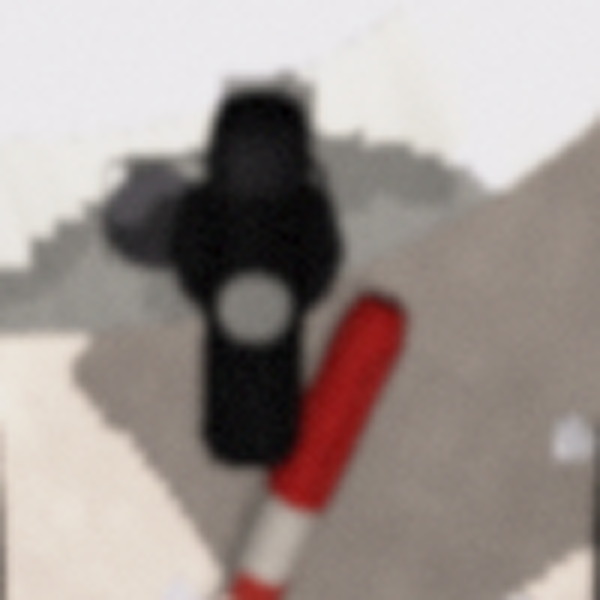

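View pics/w7.png

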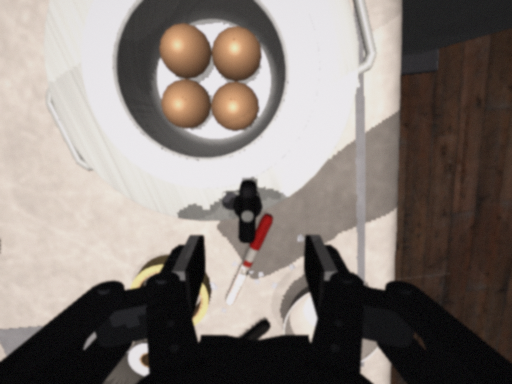

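```bash
  python3 - <<'E'
from px import *
w=W("w7"); f=lambda u,v:(u/6+204.6,v/6+164.6)
c=onz(w,f(254,307),.14);e=onz(w,f(252,462),.14);print(c,e,np.linalg.norm(c-e),np.degrees(np.arctan2(*(c-e)[1::-1])))
a=onz(w,f(207,340),.14);b=onz(w,f(205,440),.14);print(np.degrees(np.arctan2(*(a-b)[1::-1])))
a=onz(w,f(300,340),.14);b=onz(w,f(297,450),.14);print(np.degrees(np.arctan2(*(a-b)[1::-1])))
plan(np.r_[c[:2],.129],-95)
E
```

```text
[0.48007733 0.28939631 0.14      ] [0.48254246 0.30862804 0.14      ] 0.019389083111744244 -97.30435392850148
-98.11641233370023
-97.6364489920738
t 9.72 p [0.476  0.2903 0.1772] yaw -96.2 tilt 0.67 rows 2
tilt fix now ax,ay [ 0.0109 -0.0041]
{"dx": 0.0002, "dy": -0.0021, "dz": 0.0241, "ax": 0, "ay": 0, "az": -0.011, "fingers": 100}
{"dx": 0.0002, "dy": -0.0021, "dz": 0.0241, "ax": 0, "ay": 0, "az": -0.011, "fingers": 100}
```

send_rows(targets=[{"dx": 0.001, "dy": -0.004, "dz": 0.005, "ax": 0.01, "ay": -0.004, "az": 0.026, "fingers": 50}, {"dx": 0, "dy": 0, "dz": 0.018, "ax": 0, "ay": 0, "az": 0, "fingers": 50}, {"dx": 0, "dy": 0, "dz": 0.01, "ax": 0, "ay": 0, "az": 0, "fingers": 50}, {"dx": 0, "dy": 0, "dz": 0, "ax": 0, "ay": 0, "az": 0, "fingers": 50}, {"dx": 0, "dy": 0, "dz": 0, "ax": 0, "ay": 0, "az": 0, "fingers": 50}])

```text
time: 10.13
tool_pos: [0.482, 0.2853, 0.1432]
tool_rot: [-0.653, 0.757, -0.001, 0.001]
force: [0.3, 0.3, 0.6]
width: 0.0426
```

```bash
  python3 - <<'E'
from px import *
plan([.4801,.2894,.128],-97.7)
E
```

```text
t 10.13 p [0.482  0.2853 0.1432] yaw -98.5 tilt 0.16 rows 1
tilt fix now ax,ay [-0.0029  0.0001]
{"dx": -0.0037, "dy": 0.0024, "dz": 0.0152, "ax": 0, "ay": 0, "az": -0.013, "fingers": 100}
```

send_rows(targets=[{"dx": -0.0035, "dy": 0.0025, "dz": 0.003, "ax": 0, "ay": 0, "az": -0.01, "fingers": 50}, {"dx": 0, "dy": 0, "dz": 0.009, "ax": 0, "ay": 0, "az": 0, "fingers": 50}, {"dx": 0, "dy": 0, "dz": 0.002, "ax": 0, "ay": 0, "az": 0, "fingers": 50}, {"dx": 0, "dy": 0, "dz": 0, "ax": 0, "ay": 0, "az": 0, "fingers": 50}, {"dx": 0, "dy": 0, "dz": 0, "ax": 0, "ay": 0, "az": 0, "fingers": 50}])

```text
time: 10.55
tool_pos: [0.4809, 0.2892, 0.1295]
tool_rot: [-0.656, 0.754, -0.001, 0.002]
force: [-0.3, 0.7, 0.1]
width: 0.0425
```

```bash
  python3 - <<'E'
from px import *
plan([.4801,.2894,.128],-97.7)
E
```

```text
t 10.55 p [0.4809 0.2892 0.1295] yaw -98.0 tilt 0.3 rows 1
tilt fix now ax,ay [-0.005   0.0012]
{"dx": -0.0001, "dy": 0.0008, "dz": 0.0015, "ax": 0, "ay": 0, "az": -0.004, "fingers": 100}
```

send_rows(targets=[{"dx": 0, "dy": 0.0008, "dz": 0.001, "ax": -0.004, "ay": 0, "az": 0, "fingers": 0}, {"dx": 0, "dy": 0, "dz": 0.0, "ax": 0, "ay": 0, "az": 0, "fingers": 0}, {"dx": 0, "dy": 0, "dz": 0.0, "ax": 0, "ay": 0, "az": 0, "fingers": 0}, {"dx": 0, "dy": 0, "dz": 0, "ax": 0, "ay": 0, "az": 0, "fingers": 0}, {"dx": 0, "dy": 0, "dz": 0, "ax": 0, "ay": 0, "az": 0, "fingers": 0}])

```text
time: 10.97
tool_pos: [0.4805, 0.2897, 0.1293]
tool_rot: [-0.656, 0.754, -0.0, 0.001]
force: [-0.1, -0.1, 0.0]
width: 0.0065
```

send_rows(targets=[{"dx": 0, "dy": 0, "dz": 0.0, "ax": 0, "ay": 0, "az": 0.06, "fingers": 0}, {"dx": 0, "dy": 0, "dz": 0.0, "ax": 0, "ay": 0, "az": 0.1, "fingers": 0}, {"dx": 0, "dy": 0, "dz": 0.0, "ax": 0, "ay": 0, "az": 0.1, "fingers": 0}, {"dx": 0, "dy": 0, "dz": 0, "ax": 0, "ay": 0, "az": 0.1, "fingers": 0}, {"dx": 0, "dy": 0, "dz": 0, "ax": 0, "ay": 0, "az": 0.1, "fingers": 0}])

```text
time: 11.38
tool_pos: [0.4802, 0.2898, 0.1293]
tool_rot: [-0.459, 0.888, 0.0, 0.001]
force: [-0.3, 0.3, 0.1]
width: 0.0068
```

```bash
  python3 - <<'E'
from px import *
plan([.4801,.2894,.128],-97.7)
s=ctrl.state();print(s['force'],s['wrist_torque'],s['width'])
E
```

```text
t 11.38 p [0.4802 0.2898 0.1293] yaw -125.3 tilt 0.12 rows 5
tilt fix now ax,ay [-0.0003  0.002 ]
{"dx": 0.0001, "dy": -0.0, "dz": 0.0003, "ax": 0, "ay": 0, "az": -0.096, "fingers": 100}
{"dx": 0.0001, "dy": -0.0, "dz": 0.0003, "ax": 0, "ay": 0, "az": -0.096, "fingers": 100}
{"dx": 0.0001, "dy": -0.0, "dz": 0.0003, "ax": 0, "ay": 0, "az": -0.096, "fingers": 100}
{"dx": 0.0001, "dy": -0.0, "dz": 0.0003, "ax": 0, "ay": 0, "az": -0.096, "fingers": 100}
{"dx": 0.0001, "dy": -0.0, "dz": 0.0003, "ax": 0, "ay": 0, "az": -0.096, "fingers": 100}
[-0.32042117  0.33856695  0.09962978] [-0.0396942  -0.02712323  0.05928039] 0.006804354077714677
```

send_rows(targets=[{"dx": 0, "dy": 0, "dz": 0.0, "ax": 0, "ay": 0, "az": 0.11, "fingers": 0}, {"dx": 0, "dy": 0, "dz": 0.0, "ax": 0, "ay": 0, "az": 0.11, "fingers": 0}, {"dx": 0, "dy": 0, "dz": 0.0, "ax": 0, "ay": 0, "az": 0.11, "fingers": 0}, {"dx": 0, "dy": 0, "dz": 0, "ax": 0, "ay": 0, "az": 0.11, "fingers": 0}, {"dx": 0, "dy": 0, "dz": 0, "ax": 0, "ay": 0, "az": 0.11, "fingers": 0}])

```text
time: 11.8
tool_pos: [0.4799, 0.2901, 0.1293]
tool_rot: [-0.188, 0.982, 0.001, 0.001]
force: [-0.0, 0.0, 0.7]
width: 0.0065
```

send_rows(targets=[{"dx": 0, "dy": 0, "dz": 0.0, "ax": 0, "ay": 0, "az": 0.08, "fingers": 0}, {"dx": 0, "dy": 0, "dz": 0.0, "ax": 0, "ay": 0, "az": 0.08, "fingers": 0}, {"dx": 0, "dy": 0, "dz": 0.0, "ax": 0, "ay": 0, "az": 0.08, "fingers": 0}, {"dx": 0, "dy": 0, "dz": 0, "ax": 0, "ay": 0, "az": 0.06, "fingers": 0}, {"dx": 0, "dy": 0, "dz": 0, "ax": 0, "ay": 0, "az": 0.06, "fingers": 0}])

```text
time: 12.22
tool_pos: [0.4808, 0.2899, 0.131]
tool_rot: [0.001, 1.0, 0.001, 0.002]
force: [-0.1, -0.6, -0.6]
width: -0.0003
```

```bash
  python3 - <<'E'
from px import *
plan([.4801,.2894,.128],-168)
s=ctrl.state();print(s['force'],s['wrist_torque'],s['width'])
E
```

```text
t 12.22 p [0.4808 0.2899 0.131 ] yaw 179.9 tilt 0.24 rows 2
tilt fix now ax,ay [0.0018 0.0037]
{"dx": 0.0004, "dy": -0.0003, "dz": 0.0015, "ax": 0, "ay": 0, "az": -0.106, "fingers": 100}
{"dx": 0.0004, "dy": -0.0002, "dz": 0.0015, "ax": 0, "ay": 0, "az": -0.106, "fingers": 100}
[-0.07281625 -0.55500029 -0.55155685] [-0.01614913 -0.02759689 -0.00508932] -0.00029570172232819253
```

send_rows(targets=[{"dx": 0, "dy": 0, "dz": -0.015, "ax": 0, "ay": 0, "az": -0.05, "fingers": 50}, {"dx": 0, "dy": 0, "dz": -0.02, "ax": 0, "ay": 0, "az": -0.06, "fingers": 50}, {"dx": 0, "dy": 0, "dz": -0.02, "ax": 0, "ay": 0, "az": -0.05, "fingers": 60}, {"dx": 0, "dy": 0, "dz": 0, "ax": 0, "ay": 0, "az": 0, "fingers": 60}, {"dx": 0, "dy": 0, "dz": 0, "ax": 0, "ay": 0, "az": 0.0, "fingers": 60}])

```text
time: 12.63
tool_pos: [0.48, 0.2896, 0.1871]
tool_rot: [-0.081, 0.997, 0.001, 0.001]
force: [-0.1, 0.0, -0.7]
width: 0.0512
```

```bash
cd .;python3 w.py w8;   python3 - <<'E'
from h import *
plan([.4801,.2895,.125],-168)
a=cv2.imread("pics/w8.png")
cv2.imwrite("pics/w8c.png",cv2.resize(a[165:265,205:305],None,fx=6,fy=6,interpolation=cv2.INTER_CUBIC))
E
```

```text
12.6333 [0.48   0.2896 0.1871] [0.42 0.13 0.12 1.56 0.   0.26]
t 12.68 p [0.4803 0.2897 0.1875] yaw -170.7 tilt 0.2 rows 2
tilt fix now ax,ay [0.0012 0.0032]
{"dx": 0.0001, "dy": -0.0001, "dz": 0.0313, "ax": 0, "ay": 0, "az": -0.023, "fingers": 100}
{"dx": 0.0001, "dy": -0.0001, "dz": 0.0313, "ax": 0, "ay": 0, "az": -0.023, "fingers": 100}
```

View pics/w8c.png

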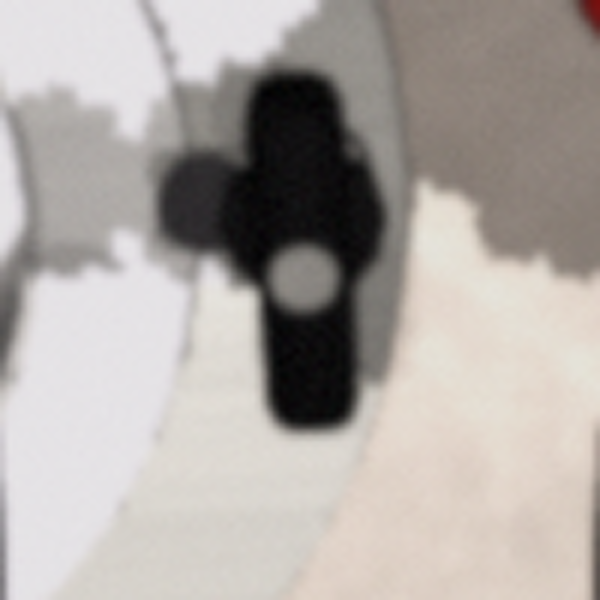

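```bash
  python3 - <<'E'
from px import *
w=W("w8"); f=lambda u,v:(u/6+204.6,v/6+164.6)
an=lambda w,p,q:np.degrees(np.arctan2(*(onz(w,p,.14)-onz(w,q,.14))[1::-1]))
print(onz(w,f(304,279),.14), an(w,f(304,279),f(313,428)),an(w,f(266,320),f(271,405)),an(w,f(351,320),f(353,400)))
a=cv2.imread("pics/w6.png")
cv2.imwrite("pics/w6c.png",cv2.resize(a[165:245,215:295],None,fx=7,fy=7,interpolation=cv2.INTER_CUBIC))
E
```

```text
[0.48055605 0.28915269 0.14      ] -167.40166124998015 -167.86827441806238 -168.86439733328316
```

View pics/w6c.png

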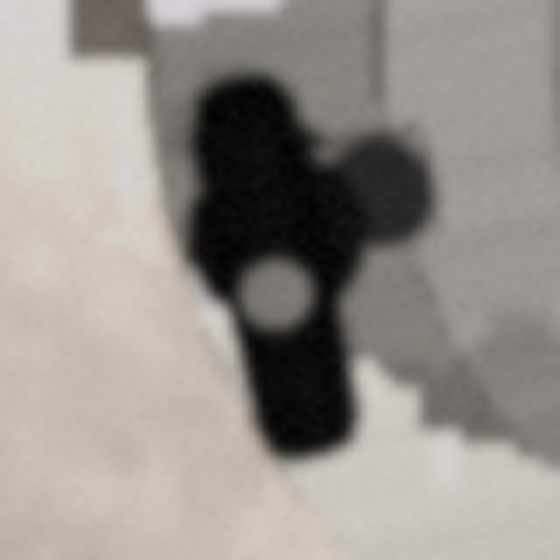

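```bash
  python3 - <<'E'
from px import *
w=W("w6"); f=lambda u,v:(u/7+214.6,v/7+164.6)
an=lambda w,p,q:np.degrees(np.arctan2(*(onz(w,p,.14)-onz(w,q,.14))[1::-1]))
c=onz(w,f(277,293),.14);print(c, an(w,f(277,293),f(309,452)),an(w,f(244,335),f(263,430)),an(w,f(340,320),f(353,420)))
d=np.array([.4803,.2893])-c[:2];print(np.hypot(*d),np.degrees(np.arctan2(d[1],d[0]))+90)
E
```

```text
[0.52487385 0.09636394 0.14      ] -168.09781368628268 -168.47772530743796 -171.4043888270958
0.1980180592828175 193.00875462115394
```

send_rows(targets=[{"dx": 0, "dy": 0, "dz": 0.025, "ax": 0, "ay": 0, "az": -0.03, "fingers": 50}, {"dx": 0, "dy": 0, "dz": 0.025, "ax": 0, "ay": 0, "az": -0.015, "fingers": 50}, {"dx": 0, "dy": 0, "dz": 0.006, "ax": 0, "ay": 0, "az": 0, "fingers": 50}, {"dx": 0, "dy": 0, "dz": 0, "ax": 0, "ay": 0, "az": 0, "fingers": 50}, {"dx": 0, "dy": 0, "dz": 0, "ax": 0, "ay": 0, "az": 0.0, "fingers": 50}])

```text
time: 13.1
tool_pos: [0.48, 0.2897, 0.128]
tool_rot: [-0.103, 0.995, 0.001, 0.001]
force: [-0.0, 1.1, 0.6]
width: 0.0427
```

```bash
 python3 - <<'E'
from h import *
plan([.4803,.2893,.125],-168)
E
```

```text
t 13.1 p [0.48   0.2897 0.128 ] yaw -168.2 tilt 0.15 rows 1
tilt fix now ax,ay [0.001  0.0024]
{"dx": -0.0003, "dy": -0.0004, "dz": 0.003, "ax": 0, "ay": 0, "az": -0.004, "fingers": 100}
```

send_rows(targets=[{"dx": 0, "dy": 0, "dz": 0.003, "ax": 0, "ay": 0, "az": 0, "fingers": 0}, {"dx": 0, "dy": 0, "dz": 0, "ax": 0, "ay": 0, "az": 0, "fingers": 0}, {"dx": 0, "dy": 0, "dz": 0, "ax": 0, "ay": 0, "az": 0, "fingers": 0}, {"dx": 0, "dy": 0, "dz": 0, "ax": 0, "ay": 0, "az": 0.04, "fingers": 0}, {"dx": 0, "dy": 0, "dz": 0, "ax": 0, "ay": 0, "az": 0.05, "fingers": 0}])

```text
time: 13.52
tool_pos: [0.4802, 0.2903, 0.1263]
tool_rot: [-0.058, 0.998, 0.001, 0.001]
force: [0.8, 0.4, -2.2]
width: 0.0092
```

```bash
 python3 - <<'E'
from h import *
plan([.4803,.2893,.125],-168)
s=ctrl.state();print(s['force'],s['wrist_torque'],s['width'])
E
```

```text
t 13.52 p [0.4802 0.2903 0.1263] yaw -173.3 tilt 0.2 rows 1
tilt fix now ax,ay [0.0019 0.0029]
{"dx": -0.0, "dy": -0.001, "dz": 0.0013, "ax": 0, "ay": 0, "az": -0.093, "fingers": 100}
[ 0.80556848  0.36574873 -2.18266017] [-0.04891539 -0.05788277  0.93594733] 0.00924984174734802
```

send_rows(targets=[{"dx": 0, "dy": 0, "dz": 0, "ax": 0, "ay": 0, "az": -0.03, "fingers": 50}, {"dx": 0, "dy": 0, "dz": 0, "ax": 0, "ay": 0, "az": 0, "fingers": 50}, {"dx": 0, "dy": 0, "dz": 0, "ax": 0, "ay": 0, "az": 0, "fingers": 50}, {"dx": 0, "dy": 0, "dz": -0.03, "ax": 0, "ay": 0, "az": 0.0, "fingers": 50}, {"dx": 0, "dy": 0, "dz": -0.04, "ax": 0, "ay": 0, "az": 0.0, "fingers": 60}])

```text
time: 13.93
tool_pos: [0.4751, 0.2879, 0.189]
tool_rot: [-0.072, 0.997, -0.002, -0.007]
force: [0.6, 0.9, -0.3]
width: 0.0512
```

```bash
 python3 - <<'E'
from h import *
plan([.4915,-.157,.22],-170)
E
```

```text
t 13.93 p [0.4751 0.2879 0.189 ] yaw -171.7 tilt 0.8 rows 12
tilt fix now ax,ay [-0.0034 -0.0135]
{"dx": 0.004, "dy": -0.0369, "dz": -0.0026, "ax": 0, "ay": 0, "az": -0.003, "fingers": 100}
{"dx": 0.0041, "dy": -0.0369, "dz": -0.0026, "ax": 0, "ay": 0, "az": -0.003, "fingers": 100}
{"dx": 0.0042, "dy": -0.0369, "dz": -0.0026, "ax": 0, "ay": 0, "az": -0.003, "fingers": 100}
{"dx": 0.0043, "dy": -0.0369, "dz": -0.0026, "ax": 0, "ay": 0, "az": -0.003, "fingers": 100}
{"dx": 0.0044, "dy": -0.0368, "dz": -0.0026, "ax": 0, "ay": 0, "az": -0.003, "fingers": 100}
{"dx": 0.0044, "dy": -0.0368, "dz": -0.0026, "ax": 0, "ay": 0, "az": -0.003, "fingers": 100}
{"dx": 0.0045, "dy": -0.0368, "dz": -0.0026, "ax": 0, "ay": 0, "az": -0.003, "fingers": 100}
{"dx": 0.0046, "dy": -0.0368, "dz": -0.0026, "ax": 0, "ay": 0, "az": -0.003, "fingers": 100}
{"dx": 0.0047, "dy": -0.0368, "dz": -0.0026, "ax": 0, "ay": 0, "az": -0.003, "fingers": 100}
{"dx": 0.0048, "dy": -0.0368, "dz": -0.0026, "ax": 0, "ay": 0, "az": -0.003, "fingers": 100}
{"dx": 0.0049, "dy": -0.0368, "dz": -0.0026, "ax": 0, "ay": 0, "az": -0.003, "fingers": 100}
{"dx": 0.005, "dy": -0.0368, "dz": -0.0026, "ax": 0, "ay": 0, "az": -0.003, "fingers": 100}
```

send_rows(targets=[{"dx": 0.004, "dy": -0.03, "dz": -0.008, "ax": -0.003, "ay": -0.013, "az": 0, "fingers": 60}, {"dx": 0.004, "dy": -0.037, "dz": -0.008, "ax": 0, "ay": 0, "az": 0, "fingers": 60}, {"dx": 0.004, "dy": -0.037, "dz": -0.005, "ax": 0, "ay": 0, "az": 0, "fingers": 60}, {"dx": 0.004, "dy": -0.037, "dz": -0.003, "ax": 0, "ay": 0, "az": 0, "fingers": 60}, {"dx": 0.0045, "dy": -0.037, "dz": -0.003, "ax": 0, "ay": 0, "az": 0, "fingers": 60}])

```text
time: 14.35
tool_pos: [0.4872, 0.112, 0.2302]
tool_rot: [-0.078, 0.997, 0.004, 0.012]
force: [0.9, -0.1, -0.6]
width: 0.0514
```

send_rows(targets=[{"dx": 0.0045, "dy": -0.037, "dz": -0.003, "ax": 0, "ay": 0, "az": 0, "fingers": 60}, {"dx": 0.0045, "dy": -0.037, "dz": -0.003, "ax": 0, "ay": 0, "az": 0, "fingers": 60}, {"dx": 0.0045, "dy": -0.037, "dz": -0.003, "ax": 0, "ay": 0, "az": 0, "fingers": 60}, {"dx": 0.0045, "dy": -0.037, "dz": -0.003, "ax": 0, "ay": 0, "az": 0, "fingers": 60}, {"dx": 0.0045, "dy": -0.03, "dz": -0.003, "ax": 0, "ay": 0, "az": 0, "fingers": 60}])

```text
time: 14.77
tool_pos: [0.4931, -0.0772, 0.2506]
tool_rot: [-0.076, 0.997, 0.002, 0.019]
force: [0.4, -0.0, 0.2]
width: 0.0513
```

```bash
 python3 - <<'E'
from h import *
plan([.4915,-.157,.21],-170)
E
```

```text
t 14.77 p [ 0.4931 -0.0772  0.2506] yaw -171.2 tilt 2.17 rows 3
tilt fix now ax,ay [0.0012 0.0378]
{"dx": 0.0046, "dy": -0.0262, "dz": 0.0135, "ax": 0, "ay": 0, "az": -0.007, "fingers": 100}
{"dx": 0.0048, "dy": -0.0262, "dz": 0.0135, "ax": 0, "ay": 0, "az": -0.007, "fingers": 100}
{"dx": 0.005, "dy": -0.0262, "dz": 0.0135, "ax": 0, "ay": 0, "az": -0.007, "fingers": 100}
```

send_rows(targets=[{"dx": 0.0045, "dy": -0.025, "dz": 0.013, "ax": 0, "ay": 0.037, "az": 0, "fingers": 60}, {"dx": 0.0045, "dy": -0.025, "dz": 0.013, "ax": 0, "ay": 0, "az": 0, "fingers": 60}, {"dx": 0.0045, "dy": -0.02, "dz": 0.012, "ax": 0, "ay": 0, "az": 0, "fingers": 60}, {"dx": 0, "dy": 0, "dz": 0, "ax": 0, "ay": 0, "az": 0, "fingers": 60}, {"dx": 0, "dy": 0, "dz": 0, "ax": 0, "ay": 0, "az": 0, "fingers": 60}])

```text
time: 15.18
tool_pos: [0.4925, -0.161, 0.2177]
tool_rot: [-0.069, 0.998, -0.003, 0.006]
force: [-0.3, 1.2, 0.3]
width: 0.0512
```

```bash
python3 w.py w9; python3 - <<'E'
from h import *
plan([.4915,-.157,.21],-170)
E
```

```text
15.1833 [ 0.4925 -0.161   0.2177] [-0.44  0.01  0.06  1.6  -0.   -0.58]
t 15.23 p [ 0.4925 -0.1608  0.2176] yaw -172.0 tilt 0.74 rows 1
tilt fix now ax,ay [-0.0081  0.01  ]
{"dx": 0.0005, "dy": 0.0039, "dz": 0.0076, "ax": 0, "ay": 0, "az": -0.036, "fingers": 100}
```

View pics/w9.png

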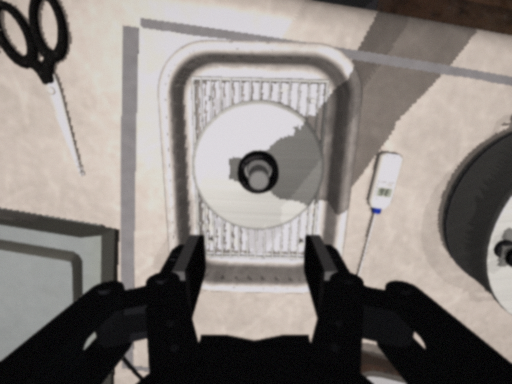

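```bash
python3 - <<'E'
from px import *
a=cv2.imread("pics/w9.png")
cv2.imwrite("pics/w9c.png",cv2.resize(a[90:240,180:340],None,fx=4,fy=4,interpolation=cv2.INTER_CUBIC))
E
```

```text
(no output)
```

View pics/w9c.png

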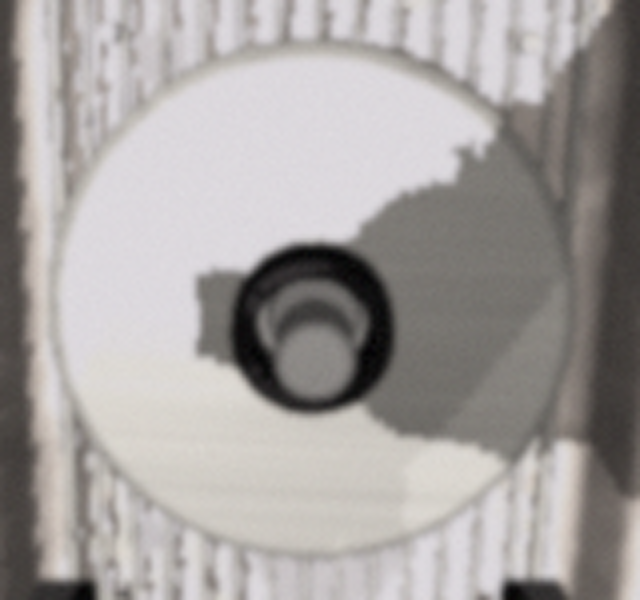

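```bash
python3 - <<'E'
from px import *
w=W("w9");t=cam("top");s=cam("scene")
f=lambda u,v:(u/4+179.6,v/4+89.6)
k=f(316,364);dc=f(313,300)
kt=(329.4,213.1);lt=(325.6,213.5)
print(tri([ray(w,k),ray(t,kt)]),tri([ray(w,dc),ray(t,lt)]))
w1=W("w1");kw=(287.7,204.4);lw=(284.2,190.9)
print("w9 w1",tri([ray(w,k),ray(w1,kw)]),tri([ray(w,dc),ray(w1,lw)]))
print("all",tri([ray(w,k),ray(w1,kw),ray(t,kt)]))
for z in (.085,.09,.095,.1,.105): print(z,onz(w,k,z)[:2],onz(t,kt,z)[:2])
for z in (.03,.04,.05): print(z,onz(w,dc,z)[:2],onz(t,lt,z)[:2])
# size-based: knob diam and disc diam at each z
for z in (.085,.095,.105): print(z,np.linalg.norm(onz(w,f(316-42,364),z)-onz(w,f(316+42,364),z)))
for z in (.03,.035,.04,.045,.05): print(z,np.linalg.norm(onz(w,f(54,310),z)-onz(w,f(572,310),z)))
E
```

```text
[ 0.49221505 -0.15946793  0.09271135] [ 0.48990566 -0.16091833  0.03444461]
w9 w1 [ 0.49164212 -0.15908251  0.0911108 ] [ 0.49287994 -0.15969653  0.02044777]
all [ 0.49201196 -0.159499    0.09059564]
0.085 [ 0.49402348 -0.1588704 ] [ 0.49239488 -0.16153176]
0.09 [ 0.49267562 -0.15909296] [ 0.49244318 -0.16036875]
0.095 [ 0.49132777 -0.15931553] [ 0.49249148 -0.15920573]
0.1 [ 0.48997992 -0.15953809] [ 0.49253978 -0.15804271]
0.105 [ 0.48863207 -0.15976066] [ 0.49258809 -0.15687969]
0.03 [ 0.48995003 -0.16000496] [ 0.49072901 -0.16270662]
0.04 [ 0.48780906 -0.16034493] [ 0.49083636 -0.16049063]
0.05 [ 0.48566808 -0.1606849 ] [ 0.49094371 -0.15827464]
0.085 0.020746344340406432
0.095 0.020020193148289633
0.105 0.019294041956172868
0.03 0.1506729743757372
0.035 0.14846176616893184
0.04 0.14625055796212655
0.045 0.14403934975532118
0.05 0.14182814154851583
```

```bash
python3 - <<'E'
from h import *
plan([.4918,-.1593,.10],-172)
E
```

```text
t 15.23 p [ 0.4925 -0.1608  0.2176] yaw -172.0 tilt 0.74 rows 3
tilt fix now ax,ay [-0.0081  0.01  ]
{"dx": 0.0002, "dy": 0.0005, "dz": 0.0392, "ax": 0, "ay": 0, "az": -0.0, "fingers": 100}
{"dx": 0.0002, "dy": 0.0005, "dz": 0.0392, "ax": 0, "ay": 0, "az": -0.0, "fingers": 100}
{"dx": 0.0002, "dy": 0.0005, "dz": 0.0392, "ax": 0, "ay": 0, "az": -0.0, "fingers": 100}
```

send_rows(targets=[{"dx": 0.0005, "dy": 0.0015, "dz": 0.03, "ax": -0.008, "ay": 0.01, "az": 0, "fingers": 60}, {"dx": 0, "dy": 0, "dz": 0.035, "ax": 0, "ay": 0, "az": 0, "fingers": 60}, {"dx": 0, "dy": 0, "dz": 0.025, "ax": 0, "ay": 0, "az": 0, "fingers": 60}, {"dx": 0, "dy": 0, "dz": 0.01, "ax": 0, "ay": 0, "az": 0, "fingers": 60}, {"dx": 0, "dy": 0, "dz": 0, "ax": 0, "ay": 0, "az": 0, "fingers": 60}])

```text
time: 15.65
tool_pos: [0.4975, -0.1566, 0.1226]
tool_rot: [-0.072, 0.997, -0.003, 0.007]
force: [-0.4, 0.3, 0.5]
width: 0.0512
```

```bash
python3 - <<'E'
from h import *
plan([.4918,-.1593,.075],-172)
E
```

```text
t 15.65 p [ 0.4975 -0.1566  0.1226] yaw -171.8 tilt 0.83 rows 2
tilt fix now ax,ay [-0.0061  0.0132]
{"dx": 0.003, "dy": -0.0009, "dz": 0.0238, "ax": 0, "ay": 0, "az": 0.002, "fingers": 100}
{"dx": 0.003, "dy": -0.0009, "dz": 0.0238, "ax": 0, "ay": 0, "az": 0.002, "fingers": 100}
```

send_rows(targets=[{"dx": 0.003, "dy": -0.001, "dz": 0.012, "ax": -0.006, "ay": 0.013, "az": 0, "fingers": 60}, {"dx": 0.003, "dy": -0.001, "dz": 0.012, "ax": 0, "ay": 0, "az": 0, "fingers": 60}, {"dx": 0, "dy": 0, "dz": 0.01, "ax": 0, "ay": 0, "az": 0, "fingers": 60}, {"dx": 0, "dy": 0, "dz": 0, "ax": 0, "ay": 0, "az": 0, "fingers": 60}, {"dx": 0, "dy": 0, "dz": 0, "ax": 0, "ay": 0, "az": 0, "fingers": 60}])

```text
time: 16.07
tool_pos: [0.495, -0.159, 0.0912]
tool_rot: [-0.073, 0.997, -0.002, 0.003]
force: [0.1, 0.0, 0.1]
width: 0.0513
```

```bash
python3 w.py w10; python3 - <<'E'
from h import *
plan([.4918,-.1593,.065],-172)
s=imaging.grab_frame("scene")[130:230,260:370,::-1]
cv2.imwrite("pics/s10.png",cv2.resize(s,None,fx=6,fy=6,interpolation=cv2.INTER_CUBIC))
E
```

```text
16.0667 [ 0.495  -0.159   0.0912] [-0.44  0.04 -0.17  1.36  0.   -0.59]
t 16.12 p [ 0.4948 -0.159   0.0911] yaw -171.6 tilt 0.37 rows 1
tilt fix now ax,ay [-0.0034  0.0054]
{"dx": 0.003, "dy": 0.0001, "dz": 0.0261, "ax": 0, "ay": 0, "az": 0.007, "fingers": 100}
```

View pics/w10.png

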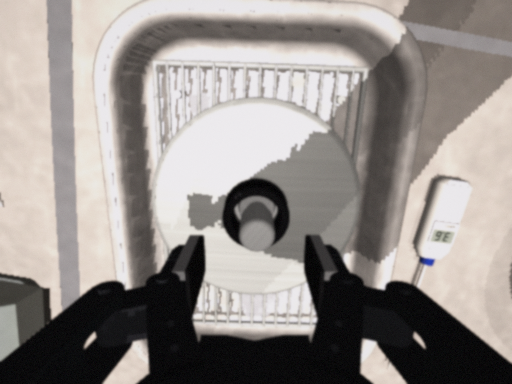

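View pics/s10.png

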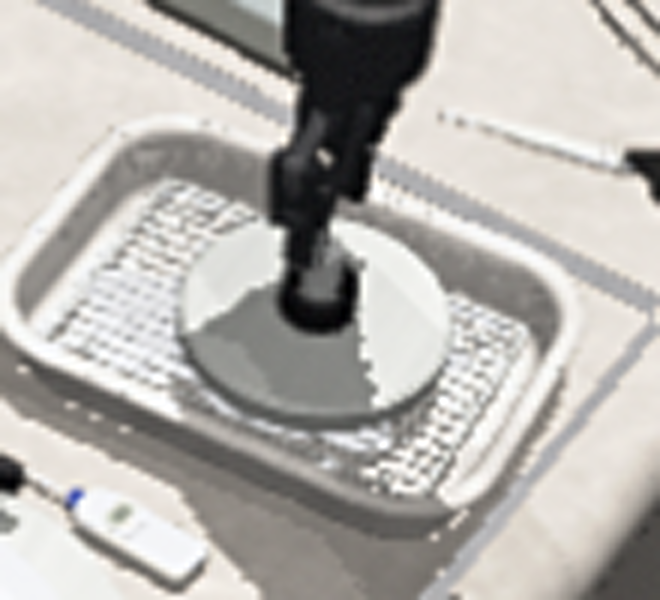

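```bash
python3 - <<'E'
from px import *
a=cv2.imread("pics/w10.png")
cv2.imwrite("pics/w10c.png",cv2.resize(a[170:290,180:340],None,fx=5,fy=5,interpolation=cv2.INTER_CUBIC))
w=W("w10");w9=W("w9");t=cam("top");k9=(316/4+179.6,364/4+89.6)
k=(257.5,232);
print(tri([ray(w,k),ray(w9,k9)]),tri([ray(w,k),ray(w9,k9),ray(t,(329.4,213.1))]))
for z in(.088,.093,.098): print(onz(w,k,z))
E
```

```text
[ 0.49531043 -0.15852072  0.0800933 ] [ 0.49211968 -0.15952739  0.08951147]
[ 0.49168625 -0.15899458  0.088     ]
[ 0.48940705 -0.15937088  0.093     ]
[ 0.48712786 -0.15974719  0.098     ]
```

View pics/w10c.png

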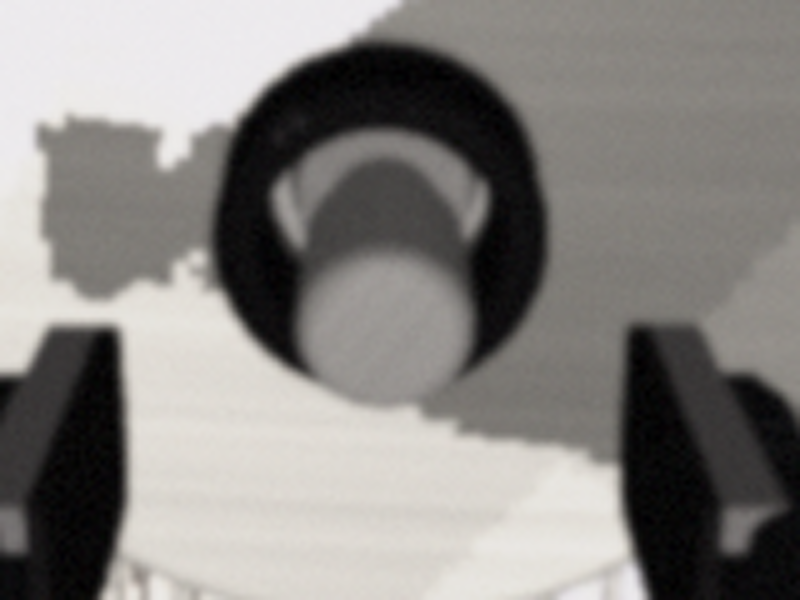

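send_rows(targets=[{"dx": 0.0025, "dy": 0.0, "dz": 0.008, "ax": -0.003, "ay": 0.005, "az": 0, "fingers": 60}, {"dx": 0, "dy": 0, "dz": 0.008, "ax": 0, "ay": 0, "az": 0, "fingers": 50}, {"dx": 0, "dy": 0, "dz": 0.006, "ax": 0, "ay": 0, "az": 0, "fingers": 50}, {"dx": 0, "dy": 0, "dz": 0.002, "ax": 0, "ay": 0, "az": 0, "fingers": 50}, {"dx": 0, "dy": 0, "dz": 0, "ax": 0, "ay": 0, "az": 0, "fingers": 50}])

```text
time: 16.58
tool_pos: [0.4938, -0.1605, 0.067]
tool_rot: [-0.073, 0.997, -0.001, 0.002]
force: [-0.4, 0.1, 0.1]
width: 0.0429
```

```bash
python3 w.py w11; python3 - <<'E'
from h import *
plan([.4923,-.1592,.065],-172)
print(ctrl.state()["force"])
a=cv2.imread("pics/w11.png")
cv2.imwrite("pics/w11c.png",cv2.resize(a[170:290,180:340],None,fx=5,fy=5,interpolation=cv2.INTER_CUBIC))
s=imaging.grab_frame("scene")[130:230,260:370,::-1]
cv2.imwrite("pics/s11.png",cv2.resize(s,None,fx=6,fy=6,interpolation=cv2.INTER_CUBIC))
E
```

```text
16.5833 [ 0.4938 -0.1605  0.067 ] [-0.44  0.05 -0.21  1.31 -0.   -0.59]
t 16.63 p [ 0.4936 -0.1605  0.0671] yaw -171.6 tilt 0.24 rows 1
tilt fix now ax,ay [-0.0025  0.0034]
{"dx": 0.0011, "dy": 0.0015, "dz": 0.0021, "ax": 0, "ay": 0, "az": 0.007, "fingers": 100}
[-0.35903726  0.72037466 -0.08874653]
```

View pics/w11c.png

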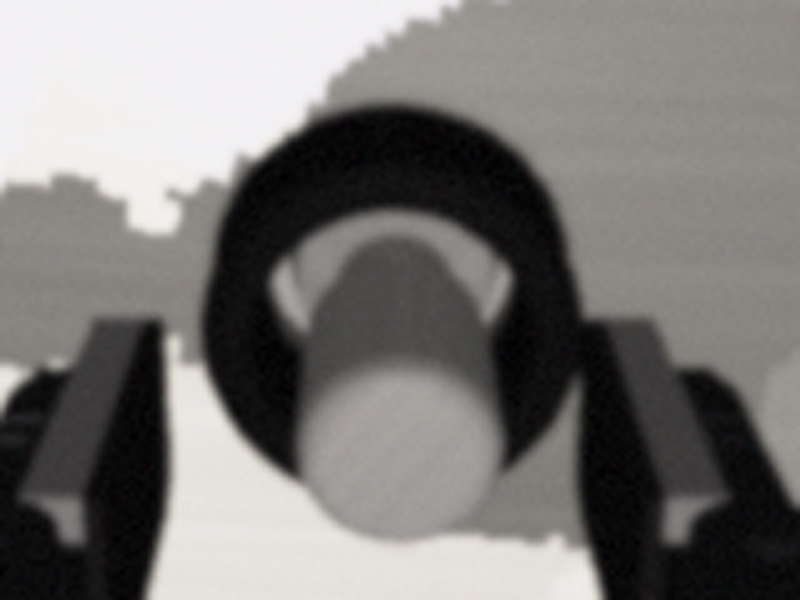

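View pics/s11.png

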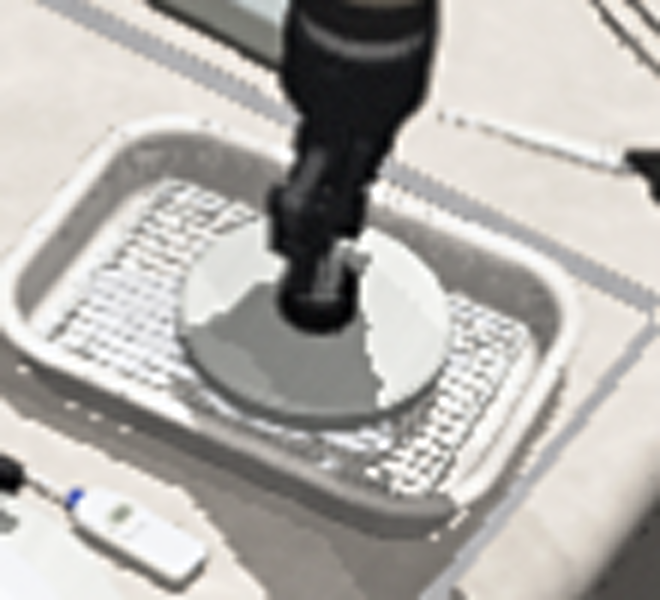

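send_rows(targets=[{"dx": 0.001, "dy": 0.0025, "dz": 0.004, "ax": -0.002, "ay": 0.003, "az": 0, "fingers": 50}, {"dx": 0, "dy": 0, "dz": 0.003, "ax": 0, "ay": 0, "az": 0, "fingers": 50}, {"dx": 0, "dy": 0, "dz": 0, "ax": 0, "ay": 0, "az": 0, "fingers": 50}, {"dx": 0, "dy": 0, "dz": 0, "ax": 0, "ay": 0, "az": 0, "fingers": 35}, {"dx": 0, "dy": 0, "dz": 0, "ax": 0, "ay": 0, "az": 0, "fingers": 35}])

```text
time: 17.1
tool_pos: [0.493, -0.1581, 0.0605]
tool_rot: [-0.073, 0.997, -0.001, 0.001]
force: [-0.4, -0.8, -0.3]
width: 0.0295
```

```bash
python3 w.py w12; python3 - <<'E'
from h import *
plan([.4923,-.1592,.06],-172)
print(ctrl.state()["force"],ctrl.state()["width"])
a=cv2.imread("pics/w12.png")
cv2.imwrite("pics/w12c.png",cv2.resize(a[170:290,180:340],None,fx=5,fy=5,interpolation=cv2.INTER_CUBIC))
E
```

```text
17.1 [ 0.493  -0.1581  0.0605] [-0.44  0.05 -0.22  1.3  -0.   -0.59]
t 17.15 p [ 0.4931 -0.1582  0.0606] yaw -171.6 tilt 0.14 rows 1
tilt fix now ax,ay [-0.0014  0.002 ]
{"dx": 0.0009, "dy": -0.0009, "dz": 0.0006, "ax": 0, "ay": 0, "az": 0.007, "fingers": 100}
[-0.57542965 -0.55654648 -0.03348149] 0.029928268791139277
```

View pics/w12c.png

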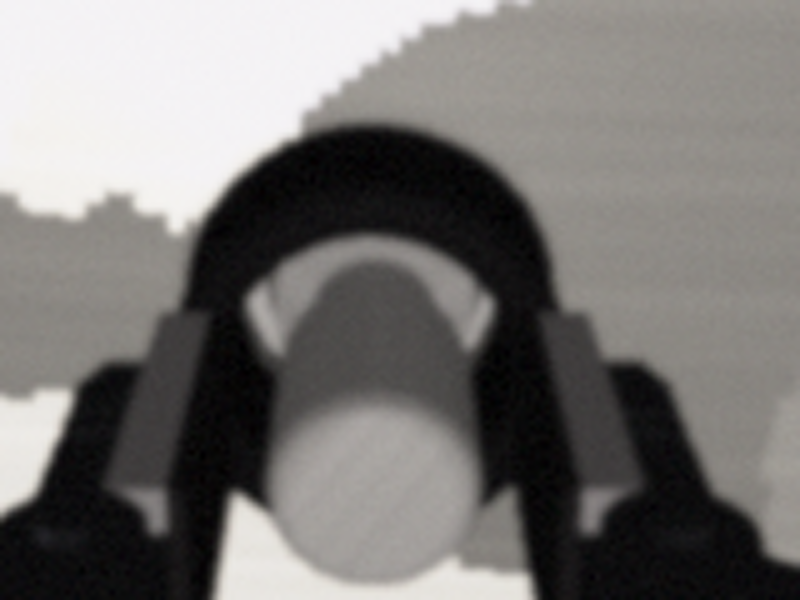

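send_rows(targets=[{"dx": 0, "dy": 0, "dz": 0, "ax": 0, "ay": 0, "az": 0, "fingers": 0}, {"dx": 0, "dy": 0, "dz": 0, "ax": 0, "ay": 0, "az": 0, "fingers": 0}, {"dx": 0, "dy": 0, "dz": 0, "ax": 0, "ay": 0, "az": 0, "fingers": 0}, {"dx": 0, "dy": 0, "dz": 0, "ax": 0, "ay": 0, "az": 0, "fingers": 0}, {"dx": 0, "dy": 0, "dz": 0, "ax": 0, "ay": 0, "az": 0, "fingers": 0}])

```text
time: 17.57
tool_pos: [0.4933, -0.1581, 0.061]
tool_rot: [-0.073, 0.997, -0.001, 0.001]
force: [0.3, 0.1, 0.5]
width: 0.0182
```

```bash
python3 w.py w13; python3 - <<'E'
from h import *
plan([.4923,-.1592,.06],-172)
print(ctrl.state()["force"],ctrl.state()["width"])
a=cv2.imread("pics/w13.png")
cv2.imwrite("pics/w13c.png",cv2.resize(a[170:290,180:340],None,fx=5,fy=5,interpolation=cv2.INTER_CUBIC))
E
```

```text
17.5667 [ 0.4933 -0.1581  0.061 ] [-0.44  0.05 -0.22  1.3   0.   -0.59]
t 17.62 p [ 0.4932 -0.1581  0.061 ] yaw -171.6 tilt 0.16 rows 1
tilt fix now ax,ay [-0.0013  0.0024]
{"dx": 0.0011, "dy": -0.0009, "dz": 0.001, "ax": 0, "ay": 0, "az": 0.007, "fingers": 100}
[ 0.26693843  0.43924745 -0.29523339] 0.01774325802278567
```

View pics/w13c.png

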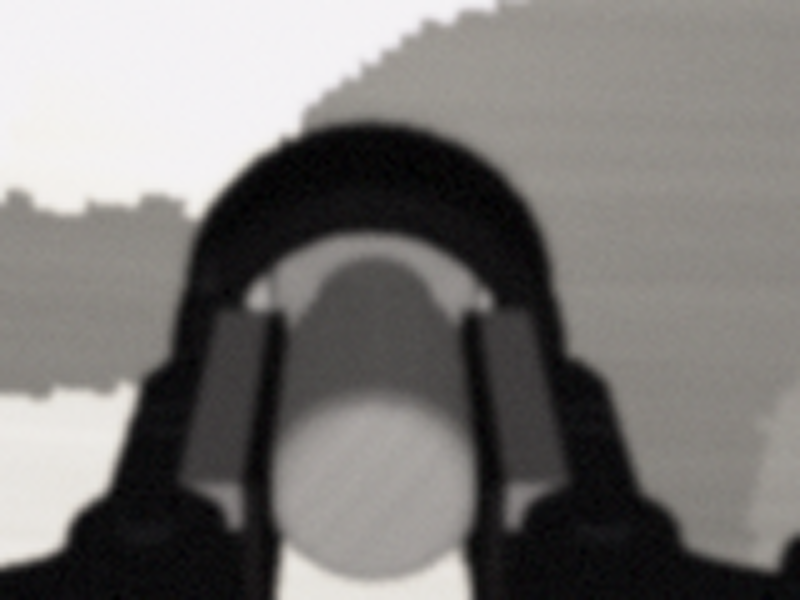

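```bash
python3 - <<'E'
from px import *
t=cam("top")
obs={"w1":(287.7,204.4),"w9":(258.6,180.6),"w10":(257.2,234.8),"w11":(260.2,260.8),"w12":(255,268)}
rs=[ray(W(n),p) for n,p in obs.items()]+[ray(t,(329.4,213.1))]
P=tri(rs);print(P)
for (c,d),n in zip(rs,list(obs)+["top"]): v=P-c; print(n,(v-d*(v@d)).round(4))
print(tri(rs[1:5]), tri(rs[2:]))
E
```

```text
[ 0.49183134 -0.15921621  0.09228184]
w1 [ 0.0011 -0.0005  0.0004]
w9 [-0.0002 -0.     -0.0001]
w10 [ 0.0003 -0.      0.0001]
w11 [-0.0004 -0.0001 -0.0002]
w12 [-0.0002  0.     -0.0001]
top [-0.0006  0.0006 -0.0001]
[ 0.49174065 -0.15922042  0.09278782] [ 0.49210313 -0.15933648  0.09227209]
```

send_rows(targets=[{"dx": 0, "dy": 0, "dz": -0.005, "ax": 0, "ay": 0, "az": 0, "fingers": 0}, {"dx": 0, "dy": 0, "dz": -0.01, "ax": 0, "ay": 0, "az": 0, "fingers": 0}, {"dx": 0, "dy": 0, "dz": -0.015, "ax": 0, "ay": 0, "az": 0, "fingers": 0}, {"dx": 0, "dy": 0, "dz": -0.015, "ax": 0, "ay": 0, "az": 0, "fingers": 0}, {"dx": 0, "dy": 0, "dz": -0.015, "ax": 0, "ay": 0, "az": 0, "fingers": 0}])

```text
time: 18.03
tool_pos: [0.4863, -0.155, 0.1152]
tool_rot: [-0.073, 0.997, 0.004, -0.007]
force: [0.2, -0.4, -4.2]
width: 0.018
```

```bash
python3 - <<'E'
from h import *
plan([.493,-.158,.215],-171.6)
print(ctrl.state()["force"],ctrl.state()["width"])
E
```

```text
t 18.03 p [ 0.4863 -0.155   0.1152] yaw -171.6 tilt 0.98 rows 3
tilt fix now ax,ay [ 0.0095 -0.0143]
{"dx": -0.0021, "dy": -0.0013, "dz": -0.0333, "ax": 0, "ay": 0, "az": -0.0, "fingers": 100}
{"dx": -0.0021, "dy": -0.0013, "dz": -0.0333, "ax": 0, "ay": 0, "az": -0.0, "fingers": 100}
{"dx": -0.0021, "dy": -0.0013, "dz": -0.0333, "ax": 0, "ay": 0, "az": -0.0, "fingers": 100}
[ 0.20940679 -0.415324   -4.21298267] 0.017988771242396694
```

send_rows(targets=[{"dx": -0.002, "dy": -0.001, "dz": -0.02, "ax": 0.005, "ay": -0.007, "az": 0, "fingers": 0}, {"dx": -0.002, "dy": -0.001, "dz": -0.02, "ax": 0.004, "ay": -0.007, "az": 0, "fingers": 0}, {"dx": -0.002, "dy": -0.001, "dz": -0.02, "ax": 0, "ay": 0, "az": 0, "fingers": 0}, {"dx": 0, "dy": 0, "dz": -0.02, "ax": 0, "ay": 0, "az": 0, "fingers": 0}, {"dx": 0, "dy": 0, "dz": -0.02, "ax": 0, "ay": 0, "az": 0, "fingers": 0}])

```text
time: 18.45
tool_pos: [0.4893, -0.1556, 0.2163]
tool_rot: [-0.073, 0.997, 0.003, -0.005]
force: [-0.2, -0.8, -4.5]
width: 0.0181
```

```bash
python3 - <<'E'
from h import *
plan([.504,.1932,.225],-171.6,vmax=.03,f=0)
print(ctrl.state()["force"],ctrl.state()["width"])
E
```

```text
t 18.45 p [ 0.4893 -0.1556  0.2163] yaw -171.6 tilt 0.7 rows 12
tilt fix now ax,ay [ 0.0068 -0.0102]
{"dx": -0.0054, "dy": 0.0286, "dz": -0.0007, "ax": 0, "ay": 0, "az": -0.0, "fingers": 0}
{"dx": -0.0055, "dy": 0.0286, "dz": -0.0007, "ax": 0, "ay": 0, "az": -0.0, "fingers": 0}
{"dx": -0.0055, "dy": 0.0286, "dz": -0.0007, "ax": 0, "ay": 0, "az": -0.0, "fingers": 0}
{"dx": -0.0055, "dy": 0.0286, "dz": -0.0007, "ax": 0, "ay": 0, "az": -0.0, "fingers": 0}
{"dx": -0.0055, "dy": 0.0286, "dz": -0.0007, "ax": 0, "ay": 0, "az": -0.0, "fingers": 0}
{"dx": -0.0055, "dy": 0.0286, "dz": -0.0007, "ax": 0, "ay": 0, "az": -0.0, "fingers": 0}
{"dx": -0.0055, "dy": 0.0286, "dz": -0.0007, "ax": 0, "ay": 0, "az": -0.0, "fingers": 0}
{"dx": -0.0055, "dy": 0.0286, "dz": -0.0007, "ax": 0, "ay": 0, "az": -0.0, "fingers": 0}
{"dx": -0.0055, "dy": 0.0286, "dz": -0.0007, "ax": 0, "ay": 0, "az": -0.0, "fingers": 0}
{"dx": -0.0055, "dy": 0.0286, "dz": -0.0007, "ax": 0, "ay": 0, "az": -0.0, "fingers": 0}
{"dx": -0.0055, "dy": 0.0286, "dz": -0.0007, "ax": 0, "ay": 0, "az": -0.0, "fingers": 0}
{"dx": -0.0055, "dy": 0.0286, "dz": -0.0007, "ax": 0, "ay": 0, "az": -0.0, "fingers": 0}
[-0.19880742 -0.76954384 -4.54245118] 0.01813722153263553
```

send_rows(targets=[{"dx": -0.002, "dy": 0.012, "dz": -0.004, "ax": 0.006, "ay": -0.01, "az": 0, "fingers": 0}, {"dx": -0.004, "dy": 0.022, "dz": -0.003, "ax": 0, "ay": 0, "az": 0, "fingers": 0}, {"dx": -0.0055, "dy": 0.0285, "dz": -0.002, "ax": 0, "ay": 0, "az": 0, "fingers": 0}, {"dx": -0.0055, "dy": 0.0285, "dz": -0.002, "ax": 0, "ay": 0, "az": 0, "fingers": 0}, {"dx": -0.0055, "dy": 0.0285, "dz": -0.002, "ax": 0, "ay": 0, "az": 0, "fingers": 0}])

```text
time: 18.87
tool_pos: [0.4953, -0.0343, 0.2335]
tool_rot: [-0.067, 0.998, -0.002, 0.003]
force: [0.8, -0.3, -5.1]
width: 0.018
```

send_rows(targets=[{"dx": -0.0055, "dy": 0.0285, "dz": -0.002, "ax": 0, "ay": 0, "az": 0, "fingers": 0}, {"dx": -0.0055, "dy": 0.0285, "dz": -0.002, "ax": 0, "ay": 0, "az": 0, "fingers": 0}, {"dx": -0.0055, "dy": 0.0285, "dz": -0.002, "ax": 0, "ay": 0, "az": 0, "fingers": 0}, {"dx": -0.0055, "dy": 0.0285, "dz": -0.002, "ax": 0, "ay": 0, "az": 0, "fingers": 0}, {"dx": -0.0055, "dy": 0.0285, "dz": -0.002, "ax": 0, "ay": 0, "az": 0, "fingers": 0}])

```text
time: 19.28
tool_pos: [0.4973, 0.1217, 0.2393]
tool_rot: [-0.067, 0.998, -0.001, -0.001]
force: [0.1, 0.2, -5.1]
width: 0.0179
```

```bash
python3 - <<'E'
from h import *
plan([.504,.1932,.215],-171.6,vmax=.03,f=0)
print(ctrl.state()["force"],ctrl.state()["width"])
E
```

```text
t 19.28 p [0.4973 0.1217 0.2393] yaw -172.3 tilt 0.1 rows 3
tilt fix now ax,ay [-0.0012 -0.0013]
{"dx": -0.0054, "dy": 0.0233, "dz": 0.0081, "ax": 0, "ay": 0, "az": -0.004, "fingers": 0}
{"dx": -0.0055, "dy": 0.0233, "dz": 0.0081, "ax": 0, "ay": 0, "az": -0.004, "fingers": 0}
{"dx": -0.0056, "dy": 0.0233, "dz": 0.0081, "ax": 0, "ay": 0, "az": -0.004, "fingers": 0}
[ 0.14942604  0.18404549 -5.09161829] 0.01785434421111747
```

send_rows(targets=[{"dx": -0.0055, "dy": 0.022, "dz": 0.005, "ax": 0, "ay": 0, "az": 0, "fingers": 0}, {"dx": -0.0055, "dy": 0.02, "dz": 0.005, "ax": 0, "ay": 0, "az": 0, "fingers": 0}, {"dx": -0.004, "dy": 0.012, "dz": 0.005, "ax": 0, "ay": 0, "az": 0, "fingers": 0}, {"dx": 0, "dy": 0, "dz": 0, "ax": 0, "ay": 0, "az": 0, "fingers": 0}, {"dx": 0, "dy": 0, "dz": 0, "ax": 0, "ay": 0, "az": 0, "fingers": 0}])

```text
time: 19.7
tool_pos: [0.4982, 0.1907, 0.2198]
tool_rot: [-0.074, 0.997, 0.002, -0.004]
force: [0.3, 0.1, -4.4]
width: 0.018
```

```bash
cd .;python3 w.py w14; python3 - <<'E'
from h import *
plan([.504,.1932,.20],-171.6,vmax=.03,f=0)
print(ctrl.state()["force"],ctrl.state()["width"])
s=imaging.grab_frame("scene")[130:300,175:365,::-1]
cv2.imwrite("pics/s14.png",cv2.resize(s,None,fx=4,fy=4,interpolation=cv2.INTER_CUBIC)[:600])
E
```

```text
19.7 [0.4982 0.1907 0.2198] [0.24 0.08 0.13 1.63 0.01 0.09]
t 19.75 p [0.4979 0.1906 0.2196] yaw -171.6 tilt 0.61 rows 1
tilt fix now ax,ay [ 0.0054 -0.0092]
{"dx": -0.0064, "dy": 0.0017, "dz": 0.0196, "ax": 0, "ay": 0, "az": 0.0, "fingers": 0}
[ 0.11727318  1.02295777 -4.87240345] 0.018266553791247548
```

View pics/w14.png

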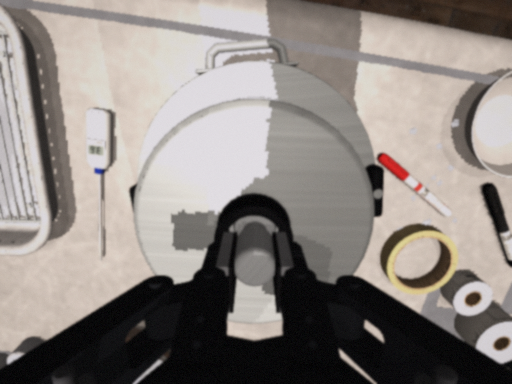

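View pics/s14.png

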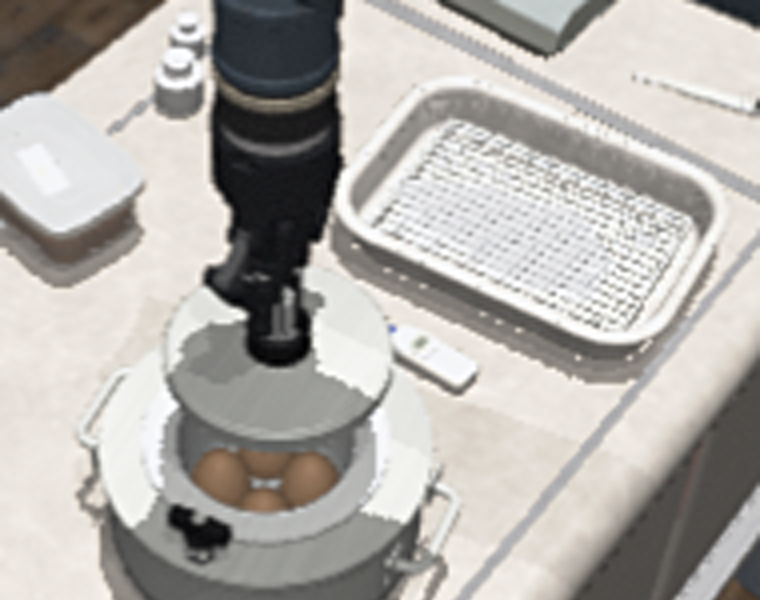

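send_rows(targets=[{"dx": -0.004, "dy": 0.001, "dz": 0.008, "ax": 0.005, "ay": -0.008, "az": 0, "fingers": 0}, {"dx": -0.002, "dy": 0.001, "dz": 0.01, "ax": 0, "ay": 0, "az": 0, "fingers": 0}, {"dx": 0, "dy": 0, "dz": 0.01, "ax": 0, "ay": 0, "az": 0, "fingers": 0}, {"dx": 0, "dy": 0, "dz": 0.003, "ax": 0, "ay": 0, "az": 0, "fingers": 0}, {"dx": 0, "dy": 0, "dz": 0, "ax": 0, "ay": 0, "az": 0, "fingers": 0}])

```text
time: 20.22
tool_pos: [0.5047, 0.1895, 0.1861]
tool_rot: [-0.07, 0.998, -0.001, 0.001]
force: [0.2, -0.6, -4.3]
width: 0.0181
```

```bash
python3 - <<'E'
from h import *
plan([.504,.1932,.17],-171.6,vmax=.03,f=0)
print(ctrl.state()["force"],ctrl.state()["width"])
E
```

```text
t 20.22 p [0.5047 0.1895 0.1861] yaw -172.0 tilt 0.13 rows 1
tilt fix now ax,ay [-0.002   0.0011]
{"dx": 0.0002, "dy": 0.0038, "dz": 0.0161, "ax": 0, "ay": 0, "az": -0.006, "fingers": 0}
[ 0.16322551 -0.60305178 -4.32724429] 0.01809004235512442
```

send_rows(targets=[{"dx": 0, "dy": 0.0025, "dz": 0.006, "ax": 0, "ay": 0, "az": -0.005, "fingers": 0}, {"dx": 0, "dy": 0.0015, "dz": 0.008, "ax": 0, "ay": 0, "az": 0, "fingers": 0}, {"dx": 0, "dy": 0, "dz": 0.007, "ax": 0, "ay": 0, "az": 0, "fingers": 0}, {"dx": 0, "dy": 0, "dz": 0.002, "ax": 0, "ay": 0, "az": 0, "fingers": 0}, {"dx": 0, "dy": 0, "dz": 0, "ax": 0, "ay": 0, "az": 0, "fingers": 0}])

```text
time: 20.63
tool_pos: [0.5037, 0.1928, 0.1597]
tool_rot: [-0.072, 0.997, -0.001, -0.0]
force: [-0.5, -0.2, -4.4]
width: 0.0178
```

```bash
python3 w.py w15; python3 - <<'E'
from h import *
plan([.504,.1932,.15],-171.6,vmax=.03,f=0)
print(ctrl.state()["force"],ctrl.state()["width"])
s=imaging.grab_frame("scene")[130:300,175:365,::-1]
cv2.imwrite("pics/s15.png",cv2.resize(s,None,fx=4,fy=4,interpolation=cv2.INTER_CUBIC)[80:])
E
```

```text
20.6333 [0.5037 0.1928 0.1597] [ 0.24  0.08  0.01  1.5  -0.    0.1 ]
t 20.68 p [0.5036 0.1928 0.1597] yaw -171.7 tilt 0.14 rows 1
tilt fix now ax,ay [-0.0022 -0.001 ]
{"dx": -0.0005, "dy": 0.0004, "dz": 0.0097, "ax": 0, "ay": 0, "az": -0.002, "fingers": 0}
[-0.68599839 -0.25990283 -4.84837006] 0.018113343588298445
```

View pics/w15.png

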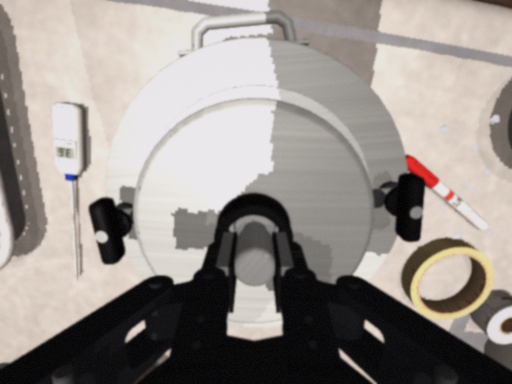

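View pics/s15.png

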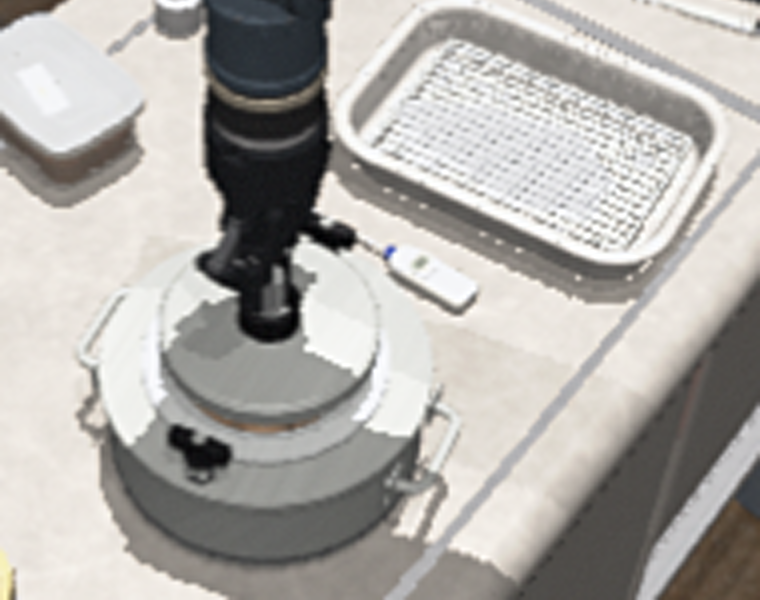

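```bash
python3 - <<'E'
from px import *
a=cv2.imread("pics/w15.png")
o=[a[190:280,80:150],a[160:250,380:450],a[220:310,220:290]]
cv2.imwrite("pics/w15c.png",cv2.resize(np.hstack(o),None,fx=3.8,fy=3.8,interpolation=cv2.INTER_CUBIC))
E
```

```text
(no output)
```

View pics/w15c.png

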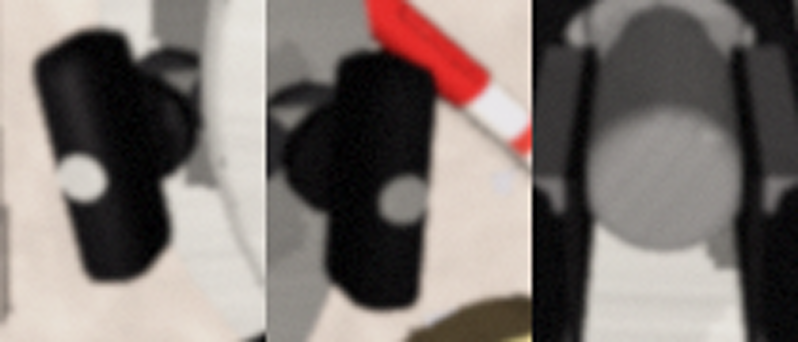

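```bash
python3 - <<'E'
from px import *
w=W("w15")
A=onz(w,(102,236.4),.14);B=onz(w,(415.9,212),.14);M=(A+B)/2
print(A,B,M,np.linalg.norm(A-B))
for z in(.189,.191,.193): print(onz(w,(254.3,266.7),z))
E
```

```text
[0.52536398 0.09615046 0.14      ] [0.48033656 0.28962438 0.14      ] [0.50285027 0.19288742 0.14      ] 0.19864446965956684
[0.50362874 0.19154498 0.189     ]
[0.50244643 0.19137823 0.191     ]
[0.50126412 0.19121148 0.193     ]
```

send_rows(targets=[{"dx": -0.0005, "dy": 0.001, "dz": 0.004, "ax": -0.002, "ay": 0, "az": 0, "fingers": 0}, {"dx": 0, "dy": 0, "dz": 0.005, "ax": 0, "ay": 0, "az": 0, "fingers": 0}, {"dx": 0, "dy": 0, "dz": 0.003, "ax": 0, "ay": 0, "az": 0, "fingers": 0}, {"dx": 0, "dy": 0, "dz": 0, "ax": 0, "ay": 0, "az": 0, "fingers": 0}, {"dx": 0, "dy": 0, "dz": 0, "ax": 0, "ay": 0, "az": 0, "fingers": 0}])

```text
time: 21.15
tool_pos: [0.5054, 0.1943, 0.1487]
tool_rot: [-0.072, 0.997, 0.0, 0.002]
force: [-0.5, -0.3, -5.0]
width: 0.0181
```

```bash
python3 - <<'E'
from h import *
plan([.5042,.1938,.1415],-171.6,vmax=.03,f=0)
print(ctrl.state()["force"],ctrl.state()["wrist_torque"])
E
```

```text
t 21.15 p [0.5054 0.1943 0.1487] yaw -171.7 tilt 0.18 rows 1
tilt fix now ax,ay [0.0003 0.0032]
{"dx": 0.0013, "dy": -0.0003, "dz": 0.0072, "ax": 0, "ay": 0, "az": -0.002, "fingers": 0}
[-0.52017983 -0.27306115 -4.98050312] [-0.00549054 -0.02788709  0.01090986]
```

Spigot should be about 3 mm in; correct the 1 mm and keep lowering.

send_rows(targets=[{"dx": 0.0012, "dy": -0.0003, "dz": 0.002, "ax": 0, "ay": 0.003, "az": 0, "fingers": 0}, {"dx": 0, "dy": 0, "dz": 0.0015, "ax": 0, "ay": 0, "az": 0, "fingers": 0}, {"dx": 0, "dy": 0, "dz": 0.0015, "ax": 0, "ay": 0, "az": 0, "fingers": 0}, {"dx": 0, "dy": 0, "dz": 0.001, "ax": 0, "ay": 0, "az": 0, "fingers": 0}, {"dx": 0, "dy": 0, "dz": 0, "ax": 0, "ay": 0, "az": 0, "fingers": 0}])

```text
time: 21.57
tool_pos: [0.5044, 0.1938, 0.1425]
tool_rot: [-0.072, 0.997, 0.0, 0.0]
force: [0.4, 0.2, -4.7]
width: 0.018
```

```bash
python3 - <<'E'
from h import *
plan([.5042,.1938,.1415],-171.6,vmax=.03,f=0)
print(ctrl.state()["force"],ctrl.state()["wrist_torque"])
E
```

```text
t 21.57 p [0.5044 0.1938 0.1425] yaw -171.7 tilt 0.03 rows 1
tilt fix now ax,ay [0.0003 0.0004]
{"dx": 0.0002, "dy": 0.0, "dz": 0.001, "ax": 0, "ay": 0, "az": -0.002, "fingers": 0}
[ 0.42112976  0.18567243 -4.70558601] [ 0.0573773   0.04263665 -0.01607152]
```

send_rows(targets=[{"dx": 0, "dy": 0, "dz": 0.001, "ax": 0, "ay": 0, "az": 0, "fingers": 0}, {"dx": 0, "dy": 0, "dz": 0.001, "ax": 0, "ay": 0, "az": 0, "fingers": 0}, {"dx": 0, "dy": 0, "dz": 0.001, "ax": 0, "ay": 0, "az": 0, "fingers": 0}, {"dx": 0, "dy": 0, "dz": 0, "ax": 0, "ay": 0, "az": 0, "fingers": 0}, {"dx": 0, "dy": 0, "dz": 0, "ax": 0, "ay": 0, "az": 0, "fingers": 0}])

```text
time: 21.98
tool_pos: [0.5045, 0.1938, 0.1393]
tool_rot: [-0.072, 0.997, 0.0, 0.0]
force: [0.3, -0.8, -4.6]
width: 0.0181
```

```bash
python3 - <<'E'
from h import *
plan([.5042,.1938,.1415],-171.6,vmax=.03,f=0)
print(ctrl.state()["force"],ctrl.state()["wrist_torque"])
E
```

```text
t 21.98 p [0.5045 0.1938 0.1393] yaw -171.7 tilt 0.05 rows 1
tilt fix now ax,ay [0.0004 0.0008]
{"dx": 0.0003, "dy": 0.0, "dz": -0.0022, "ax": 0, "ay": 0, "az": -0.002, "fingers": 0}
[ 0.2705102  -0.78994475 -4.63921405] [-0.01142759  0.02198738  0.04909177]
```

send_rows(targets=[{"dx": 0, "dy": 0, "dz": 0.001, "ax": 0, "ay": 0, "az": 0, "fingers": 0}, {"dx": 0, "dy": 0, "dz": 0.001, "ax": 0, "ay": 0, "az": 0, "fingers": 0}, {"dx": 0, "dy": 0, "dz": 0.0005, "ax": 0, "ay": 0, "az": 0, "fingers": 0}, {"dx": 0, "dy": 0, "dz": 0, "ax": 0, "ay": 0, "az": 0, "fingers": 0}, {"dx": 0, "dy": 0, "dz": 0, "ax": 0, "ay": 0, "az": 0, "fingers": 0}])

```text
time: 22.4
tool_pos: [0.5049, 0.1939, 0.1389]
tool_rot: [-0.072, 0.997, 0.0, 0.002]
force: [-1.0, -0.5, -2.8]
width: 0.0177
```

```bash
python3 w.py w16; python3 - <<'E'
from h import *
plan([.5042,.1938,.1415],-171.6,vmax=.03,f=0)
print(ctrl.state()["force"],ctrl.state()["wrist_torque"])
s=imaging.grab_frame("scene")[170:300,195:325,::-1]
cv2.imwrite("pics/s16.png",cv2.resize(s,None,fx=4.5,fy=4.5,interpolation=cv2.INTER_CUBIC))
E
```

```text
22.4 [0.5049 0.1939 0.1389] [ 0.24  0.08 -0.03  1.46  0.    0.1 ]
t 22.45 p [0.5049 0.1939 0.1389] yaw -171.7 tilt 0.18 rows 1
tilt fix now ax,ay [0.0004 0.0031]
{"dx": 0.0007, "dy": -0.0, "dz": -0.0026, "ax": 0, "ay": 0, "az": -0.002, "fingers": 0}
[-0.49013222 -0.44085973 -2.81685329] [-0.04869141  0.04924906 -0.00047646]
```

View pics/s16.png

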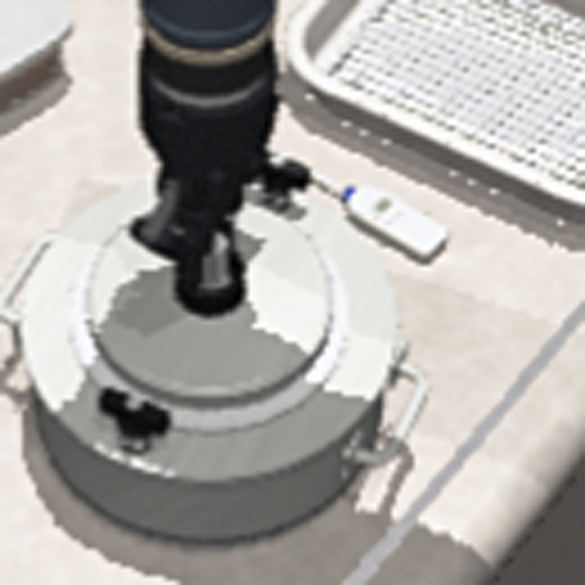

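View pics/w16.png

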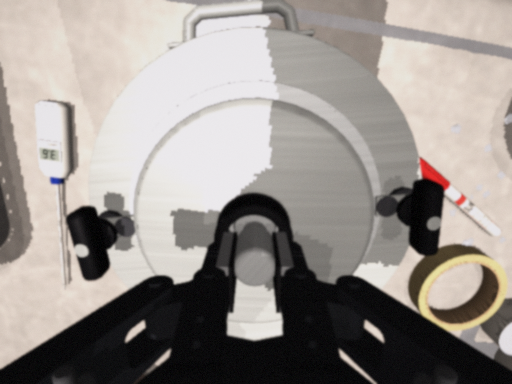

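send_rows(targets=[{"dx": 0.0007, "dy": 0, "dz": 0.001, "ax": 0, "ay": 0.003, "az": 0, "fingers": 0}, {"dx": 0, "dy": 0, "dz": 0.001, "ax": 0, "ay": 0, "az": 0, "fingers": 0}, {"dx": 0, "dy": 0, "dz": 0.001, "ax": 0, "ay": 0, "az": 0, "fingers": 0}, {"dx": 0, "dy": 0, "dz": 0.001, "ax": 0, "ay": 0, "az": 0, "fingers": 0}, {"dx": 0, "dy": 0, "dz": 0.001, "ax": 0, "ay": 0, "az": 0, "fingers": 0}])

```text
time: 22.92
tool_pos: [0.5051, 0.194, 0.1386]
tool_rot: [-0.072, 0.997, 0.0, 0.002]
force: [-2.0, -1.4, 5.1]
width: 0.0181
```

```bash
python3 - <<'E'
from h import *
plan([.5042,.1938,.1415],-171.6,vmax=.03,f=0)
print(ctrl.state()["force"],ctrl.state()["wrist_torque"])
E
```

```text
t 22.92 p [0.5051 0.194  0.1386] yaw -171.7 tilt 0.27 rows 1
tilt fix now ax,ay [0.0006 0.0047]
{"dx": 0.0009, "dy": -0.0001, "dz": -0.0029, "ax": 0, "ay": 0, "az": -0.002, "fingers": 0}
[-2.04959171 -1.40243874  5.11989722] [-0.23255989  0.70839576 -0.05431629]
```

send_rows(targets=[{"dx": 0, "dy": 0, "dz": -0.0005, "ax": 0, "ay": 0.003, "az": 0, "fingers": 0}, {"dx": 0, "dy": 0, "dz": 0, "ax": 0, "ay": 0, "az": 0, "fingers": 30}, {"dx": 0, "dy": 0, "dz": 0, "ax": 0, "ay": 0, "az": 0, "fingers": 65}, {"dx": 0, "dy": 0, "dz": 0, "ax": 0, "ay": 0, "az": 0, "fingers": 65}, {"dx": 0, "dy": 0, "dz": 0, "ax": 0, "ay": 0, "az": 0, "fingers": 65}])

```text
time: 23.33
tool_pos: [0.507, 0.1945, 0.1381]
tool_rot: [-0.072, 0.997, 0.001, 0.002]
force: [0.3, 0.5, 0.3]
width: 0.0556
```

```bash
python3 w.py w17; python3 - <<'E'
from h import *
plan([.5045,.1938,.13],-171.6,vmax=.03,f=65)
print(ctrl.state()["force"],ctrl.state()["width"])
E
```

```text
23.3333 [0.507  0.1945 0.1381] [ 0.24  0.09 -0.03  1.45  0.    0.1 ]
t 23.38 p [0.5069 0.1945 0.1381] yaw -171.7 tilt 0.28 rows 1
tilt fix now ax,ay [0.0013 0.0047]
{"dx": 0.0025, "dy": -0.0003, "dz": 0.0081, "ax": 0, "ay": 0, "az": -0.002, "fingers": 65}
[ 0.12273844  0.37530676 -0.66567483] 0.055420339466386984
```

View pics/w17.png

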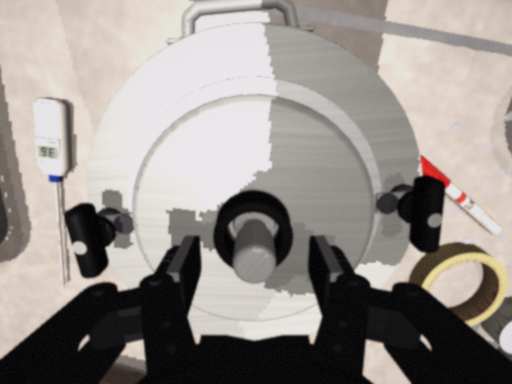

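```bash
python3 - <<'E'
from px import *
w=W("w17")
A=onz(w,(81.5,248),.14);B=onz(w,(434.5,219.5),.14);print(A,B,(A+B)/2,np.linalg.norm(A-B))
for z in(.171,.173,.175): print(onz(w,(254,263),z))
l=onz(w,(132,213),.108);r=onz(w,(378,213),.108);t_=onz(w,(255,95),.108);b=onz(w,(255,322),.108)
print((l+r)/2,np.linalg.norm(l-r),(t_+b)/2,np.linalg.norm(t_-b))
a=cv2.imread("pics/w17.png")
cv2.imwrite("pics/w17c.png",cv2.resize(a[175:305,150:360],None,fx=3.7,fy=3.7,interpolation=cv2.INTER_CUBIC))
E
```

```text
[0.52572038 0.09681607 0.14      ] [0.48022478 0.28970605 0.14      ] [0.50297258 0.19326106 0.14      ] 0.1981827312594424
[0.50278016 0.19243812 0.171     ]
[0.50161499 0.19226905 0.173     ]
[0.50044981 0.19209998 0.175     ]
[0.50275856 0.19315606 0.108     ] 0.16203152420638203 [0.50920662 0.19405235 0.108     ] 0.16065148350107747
```

View pics/w17c.png

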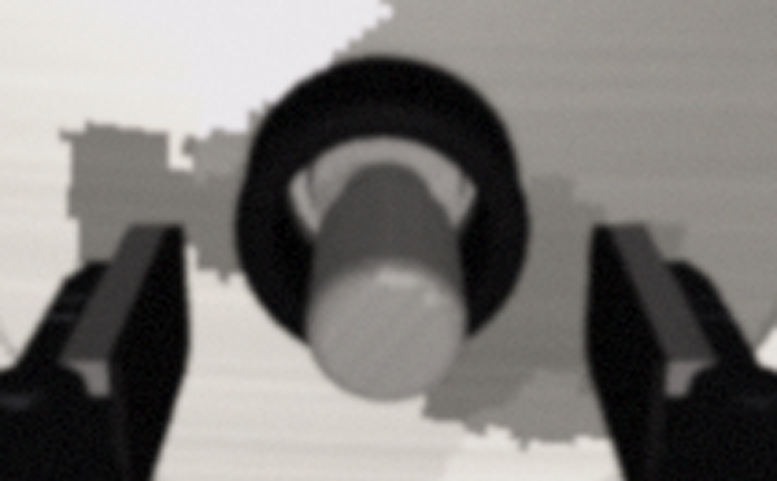

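send_rows(targets=[{"dx": 0.003, "dy": -0.001, "dz": 0, "ax": 0.001, "ay": 0.004, "az": 0, "fingers": 65}, {"dx": 0.001, "dy": 0, "dz": 0.004, "ax": 0, "ay": 0, "az": 0, "fingers": 65}, {"dx": 0, "dy": 0, "dz": 0.004, "ax": 0, "ay": 0, "az": 0, "fingers": 65}, {"dx": 0, "dy": 0, "dz": 0.001, "ax": 0, "ay": 0, "az": 0, "fingers": 65}, {"dx": 0, "dy": 0, "dz": 0, "ax": 0, "ay": 0, "az": 0, "fingers": 65}])

```text
time: 23.8
tool_pos: [0.5031, 0.1929, 0.1281]
tool_rot: [-0.072, 0.997, 0.0, 0.0]
force: [-1.1, -1.1, -1.2]
width: 0.0554
```

```bash
python3 w.py w18; python3 - <<'E'
from h import *
plan([.5025,.193,.121],-171.6,vmax=.03,f=65)
print(ctrl.state()["force"],ctrl.state()["width"])
a=cv2.imread("pics/w18.png")
cv2.imwrite("pics/w18c.png",cv2.resize(a[175:315,150:360],None,fx=3.7,fy=3.7,interpolation=cv2.INTER_CUBIC))
E
```

```text
23.8 [0.5031 0.1929 0.1281] [ 0.24  0.08 -0.05  1.44  0.    0.1 ]
t 23.85 p [0.503  0.1928 0.1281] yaw -171.7 tilt 0.05 rows 1
tilt fix now ax,ay [0.0003 0.0008]
{"dx": 0.0005, "dy": 0.0003, "dz": 0.0071, "ax": 0, "ay": 0, "az": -0.002, "fingers": 65}
[ 0.81887262 -0.87320416 -0.31206166] 0.055366491069780775
```

View pics/w18c.png

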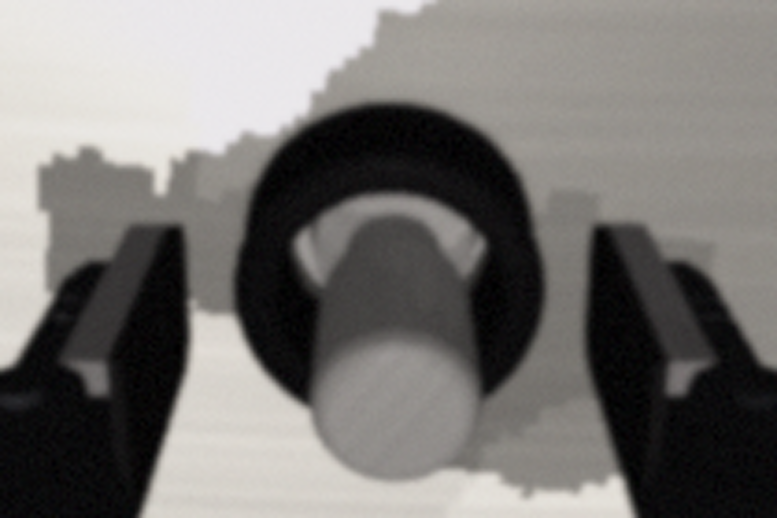

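send_rows(targets=[{"dx": 0, "dy": 0, "dz": 0.003, "ax": 0, "ay": 0, "az": 0, "fingers": 65}, {"dx": 0, "dy": 0, "dz": 0.002, "ax": 0, "ay": 0, "az": 0, "fingers": 65}, {"dx": 0, "dy": 0, "dz": 0, "ax": 0, "ay": 0, "az": 0, "fingers": 65}, {"dx": 0, "dy": 0, "dz": 0, "ax": 0, "ay": 0, "az": 0, "fingers": 55}, {"dx": 0, "dy": 0, "dz": 0, "ax": 0, "ay": 0, "az": 0, "fingers": 55}])

```text
time: 24.27
tool_pos: [0.503, 0.1929, 0.1224]
tool_rot: [-0.072, 0.997, 0.0, 0.0]
force: [-1.1, -0.7, 0.6]
width: 0.0467
```

```bash
python3 w.py w19; python3 - <<'E'
from h import *
plan([.5025,.193,.121],-171.6,vmax=.03,f=65)
print(ctrl.state()["force"],ctrl.state()["width"])
a=cv2.imread("pics/w19.png")
cv2.imwrite("pics/w19c.png",cv2.resize(a[175:315,150:360],None,fx=3.7,fy=3.7,interpolation=cv2.INTER_CUBIC))
E
```

```text
24.2667 [0.503  0.1929 0.1224] [ 0.24  0.08 -0.06  1.43  0.    0.1 ]
t 24.32 p [0.503  0.1928 0.1224] yaw -171.7 tilt 0.04 rows 1
tilt fix now ax,ay [0.0003 0.0006]
{"dx": 0.0005, "dy": 0.0002, "dz": 0.0014, "ax": 0, "ay": 0, "az": -0.002, "fingers": 65}
[ 0.12348275 -0.88486822 -0.93393496] 0.04704786467802714
```

View pics/w19c.png

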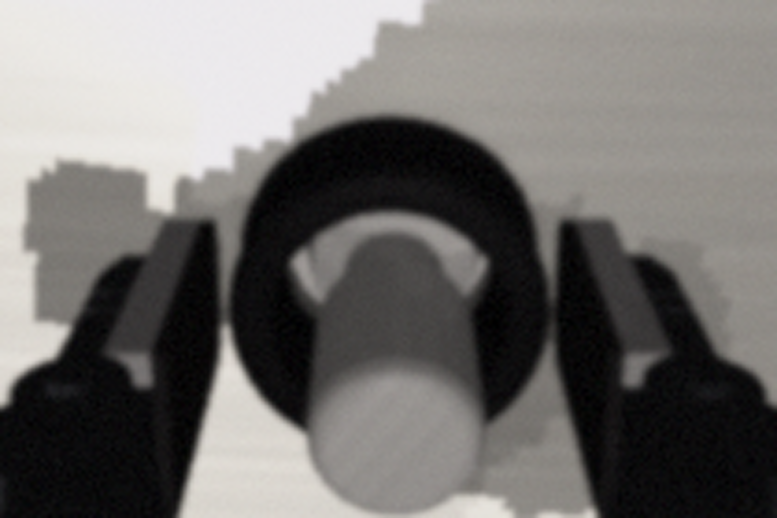

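send_rows(targets=[{"dx": 0, "dy": 0.0003, "dz": 0.001, "ax": 0, "ay": 0, "az": 0, "fingers": 0}, {"dx": 0, "dy": 0, "dz": 0, "ax": 0, "ay": 0, "az": 0, "fingers": 0}, {"dx": 0, "dy": 0, "dz": 0, "ax": 0, "ay": 0, "az": 0, "fingers": 0}, {"dx": 0, "dy": 0, "dz": 0, "ax": 0, "ay": 0, "az": 0, "fingers": 0}, {"dx": 0, "dy": 0, "dz": 0, "ax": 0, "ay": 0, "az": 0, "fingers": 0}])

```text
time: 24.73
tool_pos: [0.5032, 0.193, 0.1226]
tool_rot: [-0.072, 0.997, 0.0, 0.001]
force: [-0.8, 0.2, 0.2]
width: 0.0396
```

```bash
python3 w.py w20; python3 - <<'E'
from h import *
plan([.5025,.193,.121],-171.6,vmax=.03,f=65)
print(ctrl.state()["force"],ctrl.state()["width"],ctrl.state()["wrist_torque"])
a=cv2.imread("pics/w20.png")
cv2.imwrite("pics/w20c.png",cv2.resize(a[175:315,150:360],None,fx=3.7,fy=3.7,interpolation=cv2.INTER_CUBIC))
E
```

```text
24.7333 [0.5032 0.193  0.1226] [ 0.24  0.08 -0.06  1.43 -0.    0.1 ]
t 24.78 p [0.5032 0.193  0.1227] yaw -171.7 tilt 0.11 rows 1
tilt fix now ax,ay [-0.0001  0.0019]
{"dx": 0.0007, "dy": 0.0001, "dz": 0.0017, "ax": 0, "ay": 0, "az": -0.003, "fingers": 65}
[-0.5389677  -0.06881215  0.52499473] 0.03910936937067484 [-0.054242    0.04368068  0.00882622]
```

View pics/w20c.png

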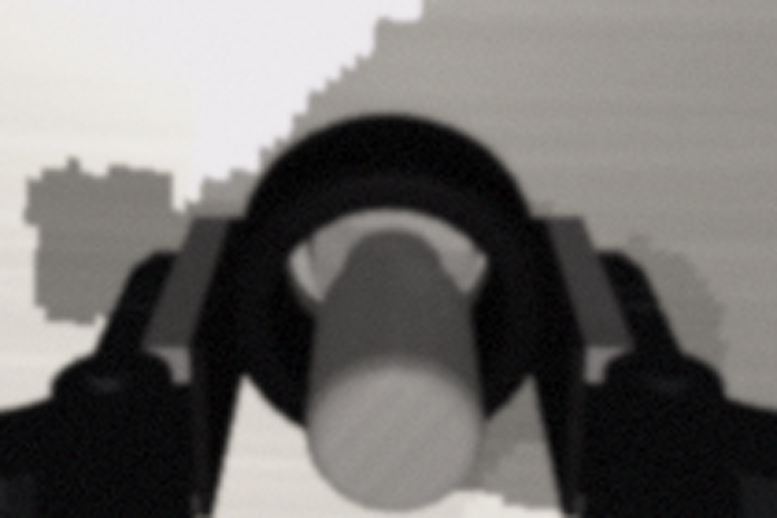

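send_rows(targets=[{"dx": 0, "dy": 0, "dz": -0.002, "ax": 0, "ay": 0, "az": 0, "fingers": 0}, {"dx": 0, "dy": 0, "dz": -0.002, "ax": 0, "ay": 0, "az": 0, "fingers": 0}, {"dx": 0, "dy": 0, "dz": -0.002, "ax": 0, "ay": 0, "az": 0, "fingers": 0}, {"dx": 0, "dy": 0, "dz": -0.002, "ax": 0, "ay": 0, "az": 0, "fingers": 0}, {"dx": 0, "dy": 0, "dz": -0.002, "ax": 0, "ay": 0, "az": 0, "fingers": 0}])

```text
time: 25.2
tool_pos: [0.5011, 0.1927, 0.1297]
tool_rot: [-0.072, 0.997, -0.0, -0.002]
force: [-0.2, 0.2, -2.1]
width: 0.0394
```

```bash
python3 - <<'E'
from h import *
plan([.5032,.193,.2175],-171.6,vmax=.01,f=0)
print(ctrl.state()["force"],ctrl.state()["width"],ctrl.state()["wrist_torque"])
E
```

```text
t 25.2 p [0.5011 0.1927 0.1297] yaw -171.7 tilt 0.27 rows 9
tilt fix now ax,ay [-0.0004 -0.0046]
{"dx": -0.0002, "dy": 0.0, "dz": -0.0098, "ax": 0, "ay": 0, "az": -0.0, "fingers": 0}
{"dx": -0.0002, "dy": 0.0, "dz": -0.0098, "ax": 0, "ay": 0, "az": -0.0, "fingers": 0}
{"dx": -0.0002, "dy": 0.0, "dz": -0.0098, "ax": 0, "ay": 0, "az": -0.0, "fingers": 0}
{"dx": -0.0002, "dy": 0.0, "dz": -0.0098, "ax": 0, "ay": 0, "az": -0.0, "fingers": 0}
{"dx": -0.0002, "dy": 0.0, "dz": -0.0098, "ax": 0, "ay": 0, "az": -0.0, "fingers": 0}
{"dx": -0.0002, "dy": 0.0, "dz": -0.0098, "ax": 0, "ay": 0, "az": -0.0, "fingers": 0}
{"dx": -0.0002, "dy": 0.0, "dz": -0.0098, "ax": 0, "ay": 0, "az": -0.0, "fingers": 0}
{"dx": -0.0002, "dy": 0.0, "dz": -0.0098, "ax": 0, "ay": 0, "az": -0.0, "fingers": 0}
{"dx": -0.0002, "dy": 0.0, "dz": -0.0098, "ax": 0, "ay": 0, "az": -0.0, "fingers": 0}
[-0.23899079  0.23957009 -2.06761712] 0.03944989411513843 [0.03317267 0.01179034 0.00278104]
```

send_rows(targets=[{"dx": -0.0015, "dy": 0, "dz": -0.002, "ax": 0, "ay": -0.005, "az": 0, "fingers": 0}, {"dx": -0.001, "dy": 0, "dz": -0.003, "ax": 0, "ay": -0.001, "az": 0, "fingers": 0}, {"dx": -0.0005, "dy": 0, "dz": -0.003, "ax": 0, "ay": -0.001, "az": 0, "fingers": 0}, {"dx": -0.0005, "dy": 0, "dz": -0.003, "ax": 0, "ay": -0.001, "az": 0, "fingers": 0}, {"dx": -0.0005, "dy": 0, "dz": -0.003, "ax": 0, "ay": -0.001, "az": 0, "fingers": 0}])

```text
time: 25.62
tool_pos: [0.5049, 0.1932, 0.1443]
tool_rot: [-0.072, 0.997, -0.0, 0.002]
force: [0.4, -1.0, -2.5]
width: 0.0393
```

```bash
python3 w.py w21; python3 - <<'E'
from h import *
plan([.5032,.193,.2175],-171.6,vmax=.05,f=0)
print(ctrl.state()["force"],ctrl.state()["width"],ctrl.state()["wrist_torque"])
E
```

```text
25.6167 [0.5049 0.1932 0.1443] [ 0.24  0.08 -0.02  1.47 -0.    0.1 ]
t 25.67 p [0.5055 0.1933 0.1452] yaw -171.7 tilt 0.3 rows 2
tilt fix now ax,ay [-0.0004  0.0052]
{"dx": 0.0011, "dy": 0.0, "dz": -0.0361, "ax": 0, "ay": 0, "az": -0.001, "fingers": 0}
{"dx": 0.0011, "dy": 0.0, "dz": -0.0361, "ax": 0, "ay": 0, "az": -0.001, "fingers": 0}
[ 0.30627731  0.45901816 -1.94958169] 0.039703279951256575 [-0.02226626 -0.05026138  0.07432135]
```

View pics/w21.png

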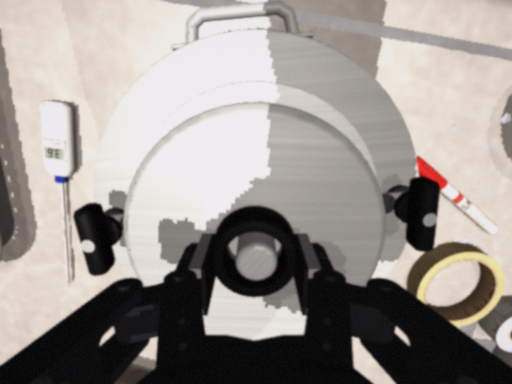

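send_rows(targets=[{"dx": 0.001, "dy": 0, "dz": -0.004, "ax": 0, "ay": 0.003, "az": 0, "fingers": 0}, {"dx": 0.0005, "dy": 0, "dz": -0.004, "ax": 0, "ay": 0, "az": 0, "fingers": 0}, {"dx": 0, "dy": 0, "dz": -0.004, "ax": 0, "ay": 0, "az": 0, "fingers": 0}, {"dx": 0, "dy": 0, "dz": -0.004, "ax": 0, "ay": 0, "az": 0, "fingers": 0}, {"dx": 0, "dy": 0, "dz": -0.004, "ax": 0, "ay": 0, "az": 0, "fingers": 0}])

```text
time: 26.08
tool_pos: [0.5035, 0.193, 0.1669]
tool_rot: [-0.072, 0.997, -0.0, 0.001]
force: [-0.3, -0.4, -3.0]
width: 0.0393
```

```bash
python3 - <<'E'
from h import *
plan([.5032,.193,.2175],-171.6,vmax=.05,f=0)
print(ctrl.state()["force"],ctrl.state()["width"],ctrl.state()["wrist_torque"])
E
```

```text
t 26.08 p [0.5035 0.193  0.1669] yaw -171.7 tilt 0.08 rows 2
tilt fix now ax,ay [-0.0004  0.0013]
{"dx": 0.0002, "dy": 0.0, "dz": -0.0253, "ax": 0, "ay": 0, "az": -0.001, "fingers": 0}
{"dx": 0.0002, "dy": 0.0, "dz": -0.0253, "ax": 0, "ay": 0, "az": -0.001, "fingers": 0}
[-0.32183233 -0.38652282 -3.02085916] 0.03926554660932251 [-7.21019767e-05  3.59005448e-02  2.41958997e-02]
```

send_rows(targets=[{"dx": 0, "dy": 0, "dz": -0.005, "ax": 0, "ay": 0, "az": 0, "fingers": 0}, {"dx": 0, "dy": 0, "dz": -0.005, "ax": 0, "ay": 0, "az": 0, "fingers": 0}, {"dx": 0, "dy": 0, "dz": -0.005, "ax": 0, "ay": 0, "az": 0, "fingers": 0}, {"dx": 0, "dy": 0, "dz": -0.005, "ax": 0, "ay": 0, "az": 0, "fingers": 0}, {"dx": 0, "dy": 0, "dz": -0.005, "ax": 0, "ay": 0, "az": 0, "fingers": 0}])

```text
time: 26.5
tool_pos: [0.5035, 0.1931, 0.1948]
tool_rot: [-0.072, 0.997, -0.0, 0.001]
force: [-0.3, 0.6, -2.7]
width: 0.0393
```

send_rows(targets=[{"dx": 0, "dy": 0, "dz": -0.007, "ax": 0, "ay": 0, "az": 0, "fingers": 0}, {"dx": 0, "dy": 0, "dz": -0.007, "ax": 0, "ay": 0, "az": 0, "fingers": 0}, {"dx": 0, "dy": 0, "dz": -0.006, "ax": 0, "ay": 0, "az": 0, "fingers": 0}, {"dx": 0, "dy": 0, "dz": -0.004, "ax": 0, "ay": 0, "az": 0, "fingers": 0}, {"dx": 0, "dy": 0, "dz": -0.002, "ax": 0, "ay": 0, "az": 0, "fingers": 0}])

```text
time: 26.92
tool_pos: [0.5041, 0.1932, 0.2252]
tool_rot: [-0.072, 0.997, 0.0, 0.002]
force: [0.6, -0.4, -2.5]
width: 0.039
```

```bash
python3 - <<'E'
from h import *
plan([.5032,.193,.2175],-171.6,vmax=.05,f=0)
print(ctrl.state()["force"],ctrl.state()["width"],ctrl.state()["wrist_torque"])
E
```

```text
t 26.92 p [0.5041 0.1932 0.2252] yaw -171.7 tilt 0.23 rows 1
tilt fix now ax,ay [-0.0001  0.0041]
{"dx": 0.0009, "dy": -0.0001, "dz": 0.0077, "ax": 0, "ay": 0, "az": -0.002, "fingers": 0}
[ 0.60296467 -0.38354191 -2.52990875] 0.039047686892715365 [ 0.01969306 -0.00922816 -0.03745282]
```

send_rows(targets=[{"dx": 0, "dy": 0, "dz": 0, "ax": 0, "ay": 0, "az": 0, "fingers": 0}, {"dx": 0, "dy": 0, "dz": 0, "ax": 0, "ay": 0, "az": 0, "fingers": 0}, {"dx": 0, "dy": 0, "dz": 0, "ax": 0, "ay": 0, "az": 0, "fingers": 0}, {"dx": 0, "dy": 0, "dz": 0, "ax": 0, "ay": 0, "az": 0, "fingers": 0}, {"dx": 0, "dy": 0, "dz": 0, "ax": 0, "ay": 0, "az": 0, "fingers": 0}])

```text
time: 27.33
tool_pos: [0.5042, 0.1933, 0.2254]
tool_rot: [-0.072, 0.997, 0.0, 0.002]
force: [0.0, -0.3, -3.2]
width: 0.0394
```

```bash
python3 w.py w22; python3 - <<'E'
from h import *
s=imaging.grab_frame("scene")[130:300,175:365,::-1]
cv2.imwrite("pics/s22.png",cv2.resize(s,None,fx=3.5,fy=3.5,interpolation=cv2.INTER_CUBIC))
st=ctrl.state();print(st["tool_pos"],st["force"],st["width"],st["joint_vel"])
E
```

```text
27.3333 [0.5042 0.1933 0.2254] [ 0.24  0.08  0.14  1.63 -0.    0.1 ]
[0.50413323 0.19320727 0.22531011] [-0.43153559 -0.08851939 -1.99072442] 0.03953644091705538 [-0.0011097   0.00025642  0.0026945   0.00084644 -0.00034739 -0.00254596]
```

View pics/s22.png

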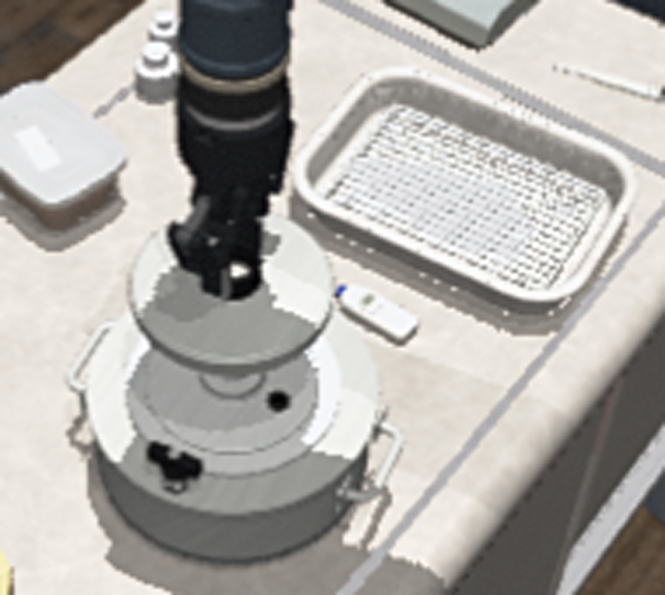

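View pics/w22.png

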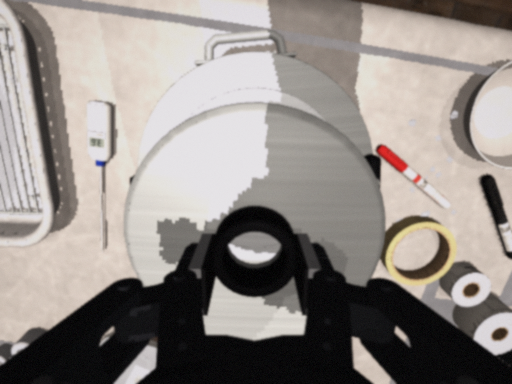

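```bash
python3 -c "
from h import *
print(ctrl.hand_in()); s=ctrl.state(); print(s['time'],s['tool_pos'],s['width'])"
```

```text
the job is handed in; nothing more can be done
None
the job is handed in; nothing more can be done
```

I turned both hold-down knobs to their stops, seated the nested lids in the pan, and lifted the outer lid alone. I handed in at about 27.5 s, still holding the outer lid up; no verdict is reported.

Last checks:
- **Knobs:** the wrist moment rose to about 1.75 N m on the -y-side (right-hand) knob and 0.94 N m on the other. In the images the bars stand within about 2° of parallel to the pot's x axis. The fingers slipped off the left-hand knob once, near its stop, so I gripped it again lower down and confirmed the stop.
- **Inner lid:** it went down until the pot pushed back with 5 N and it stopped. After letting go, its knob was about 1–2 mm from the pot's centre in the wrist image. In the last scene image it sits flat in the pan.
- **Outer lid:** it is about 10 cm above where it sat, tilted about 0.2° and still. The wrist carries about 2–3 N, which is the outer lid alone, with the fingers 39 mm apart on the collar.
- **Bystanders:** the thermometer, tape and marker look unmoved in the images. I did not measure their positions.

Two readings disagreed with the given numbers:
- **Fingertip position:** the fingertips came out about 10 mm behind the TCP, not 11 mm ahead of it. My first try on the right-hand knob therefore closed on air above the bar, and I set the later grasp heights from the pictures.
- **Seating height:** the lid stopped about 2.5 mm lower than I had predicted from the grasp. I put that down to the error in my height measurement.

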